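# Slide the tall pepper mill back to its place at the rail

## Robot

A 6-joint arm with a two-finger parallel gripper is mounted at the origin on the work surface. World frame = base frame: x ahead of the robot, y to its left, z up, the work surface at z = 0. Lengths are in m, angles in degrees, forces in N, time in s.
With the tool pointing down it reaches from about 0.375 to 0.9 m from the base axis. Payload 3.1 kg.
Tool frame: the origin (TCP) lies on the centre line of the jaws, within the pads' length; the fingertips stand 19 mm ahead of it and the grasp point (between the pads) is the TCP; z points along the fingers, y is the direction in which the jaws open and shut (so a half turn about z gives the same grasp; the last joint's range is limited). The gripper opens to 87 mm and grips with 3 to 60 N. Pads are 19 mm wide; open, the fingers measure 117 mm over their backs; the gripper's body (75 mm by 190 mm) begins 51 mm behind the grasp point.
Start: joints at [-86.946, 30.224, 82.088, -0, 67.689, -10.227], TCP at [0.144, -0.608, 0.242] pointing down, gripper open.
Joint ranges: [-176.69, 176.69], [-43.24, 126.21], [12.49, 139.97], [-82, 262], [0, 151.66], [-163.58, 163.58]. Speed limits (degrees/s): [159.86, 159.86, 180, 180, 180, 180].

## Interface

Orientations are given as a 3x3 rotation matrix whose columns are the frame's x, y, z axes.
In Python, from rig import bot gives the robot as it stands.
- The arm moves only by the tool carry_out, never from a script. Its argument "targets" is a list of rows, each a list of 6 numbers: the shift along the tool's x, y, z each as a share of 200 mm, from -1 to 1, then the turn, a rotation vector about the tool's x, y, z each as a share of pi/2 rad, from -1 to 1. In form: [[dx, dy, dz, ax, ay, az], ...]. A call has 1 to 20 rows; each row is the pose to reach, as a shift and turn from the pose measured when the call began, along the tool's axes at that moment; what a row does not reach only later rows make up. A row lasts 1/8 s, in which the tool goes at most 62.5 mm and 10.7 degrees, less where a joint would pass 70% of its speed; a pose out of reach is approached as far as the arm can. A call with a number of a shift or a turn outside -1 to 1 is refused whole. A call with a gripper value outside its range is refused whole. "jaw" is the gripper's target within -1 to 1 (fully open at 1, half-way at 0, shut at -1), set as the call begins (left out, the last holds). The fingers move at their own pace and stop on an object; the grip force is fixed at half the most. Time passes only in rows, so rows that repeat a pose let the fingers close. It gives the time, the measured TCP pose, the force and the opening at its end, in the units of the state.
- bot.read_state(): the state, without advancing time (a new reading comes with each control period).
- bot.capture(name): name is "scene" or "top" or "wrist"; returns the picture (420x560x3 uint8, blue, green, red); there is no depth.
- bot.camera_info(name): a dict with "camera_matrix" (3x3 intrinsics, pixels), "view" (4x4, takes a point from world to camera coordinates); the wrist camera has in their place "mount" (4x4, takes a point from camera to tool coordinates, whose origin is the TCP and whose axes are the flange's). Camera axes: x right, y down, z forward; pixel columns grow to the right and rows downward; lengths in m; the calibration is good to about 2 mm. A picture is of the moment at which its call begins: read the wrist's pose just before it. camera_info takes no time and is no camera call.
- bot.hand_in(): hands the job in, once; it reports no verdict.
The state is a dict: "time_s": time; "joint_positions": joint angles; "qvel": joint speeds; "tau": joint torques, N m; "position": TCP position; "tcp_rot": TCP orientation; "force": force on the tool from outside, world axes, zero at the start; "moment": the same for the moment, N m; "opening": opening from 0.0 (shut) to 1.0 (fully open).
Only numpy, scipy, OpenCV 4.12 (cv2) and the standard library are available. Lean on these libraries where they do the work, as an engineer would, in place of code of your own. Each camera call takes 0.05 s, during which the arm holds its last target.

## Task

The tall pepper mill has been left out near the front edge of the raised walnut ledge. Push it with the fingertips, low on its body so that it slides upright and never tips, back into the gap between the push dispenser and the short salt mill until it stands against the rail, then draw the hand clear. Do not grip or lift the mill, and leave everything else on the ledge where it stands.

Things in the scene. Friction and masses are not known exactly. Their poses are not given: they have to be found in the camera images.
- ledge: raised walnut board, fixed, in mm 300 deep (x) by 1160 long (y) by 40 thick, top 120 above the counter. Origin: middle of its top; x runs from the front edge by the robot (x -150) to the far edge, y to the left, z up. Along the far edge runs a fixed round steel rail 10 thick, axis at x +135, 25 above the top: its near side is at x +130. Place and angle (few degrees) vary.
- pepper_mill: tall pepper mill, loose, turned beech with steel nut, 230 mm tall, 0.3 to 0.5 kg. Origin: centre of its underside; z up. Foot: cylinder 60 in diameter, 0 to 57 high; waist 40 in diameter at 110; head 52 at 160 to 190. Friction on the ledge 0.5 to 0.7: pushed higher than about 40 it tips. Starts in the front half of the ledge; against the rail its axis is at ledge x +100.
- salt_mill: short salt mill, loose, shaped like the pepper mill but 100 mm tall, foot 52 in diameter; stands near the rail on one side of the gap (left or right varies), its centre 35 in front of the rail's near side. Origin: centre of its underside, z up.
- dispenser: push dispenser of black hard plastic, screwed to the ledge on the other side of the gap, its centre 180 to 200 mm along the ledge from the salt mill's and at the same depth: foot plate 60 (x) by 70 (y), box 54 by 56, 86 high, chute on its front out to x -37 at 30 high, round push cap on top up to 108 high. Origin: centre of its underside, axes as the ledge's.
- ramekin_1: glass ramekin, loose, open round dish 76 mm in diameter at the rim and 45 high, left of the gap and of its left neighbour, near the rail. Origin: centre of its underside.
- ramekin_2: second glass ramekin, the same, further left along the ledge. Origin: centre of its underside.
- fork_holder: round wooden holder 88 mm in diameter and 85 high with six long forks standing in it handles up, 250 high in all, loose, near the left end of the ledge. Origin: centre of its underside.
- fondue_pot: matte black cast-iron fondue pot on its steel stand with burner, loose but heavy (3 kg), 192 mm in diameter and 172 high with a stub handle reaching 188 from the centre along its own x, near the right end of the ledge. Origin: centre of the stand's underside.
There are look-alikes about, which are no part of the job. What is shaped like the pepper_mill but blue or yellow is not meant.

How it is judged:
By the outcome, as a careful person would: the job done as asked, in the order asked, and still so for the second after the job is handed in, with the robot touching nothing.
It also fails if it takes over 58 s, if anything falls off the work surface, if the arm or the gripper's body presses on something with over 40 N, if the wrist force passes 120 N, or if a joint passes its speed limit or range.

## Working session

There is one attempt and no reset: what is moved stays moved. The work goes in short steps, Python scripts to look and compute and a tool call to move; the robot and the scene stay as the last step left them, time stands still between calls to the robot, and variables do not carry over. Pictures are saved under pics/ and viewed, and the job is handed in when it is done.

Besides the shell and the picture viewer there is one more tool, called after "Request:" in YAML: its name, and indented under it one key for each argument. carry_out: Moves the arm, as the interface text tells. Shift numbers are shares of 200 mm and turn numbers shares of pi/2 rad, none past 1 either way. Its arguments: {"type":"object","properties":{"targets":{"type":"array"},"jaw":{"type":"number"}},"required":["targets"]}

```bash
mkdir -p pics; python3 - <<'E'
from rig import bot
import cv2,numpy as np
np.set_printoptions(precision=4,suppress=True)
for n in("scene","top"):
    cv2.imwrite(f"pics/{n}0.png",bot.capture(n))
    i=bot.camera_info(n);print(n,np.array(i["camera_matrix"]),np.array(i["view"]))
i=bot.camera_info("wrist");print(i)
s=bot.read_state();print(s)
E
```

```text
scene [[448.1573   0.     270.5184]
 [  0.     448.1573 207.9363]
 [  0.       0.       1.    ]] [[-0.8862  0.4628  0.0201  0.4325]
 [ 0.2644  0.541  -0.7984 -0.0735]
 [-0.3804 -0.7022 -0.6018  1.4456]
 [ 0.      0.      0.      1.    ]]
top [[514.529    0.     274.2311]
 [  0.     514.529  203.7291]
 [  0.       0.       1.    ]] [[-0.0117 -0.9999  0.0043  0.0276]
 [-0.9952  0.0113 -0.0976  0.5428]
 [ 0.0976 -0.0054 -0.9952  1.5575]
 [ 0.      0.      0.      1.    ]]
{'camera_matrix': array([[367.3574,   0.    , 276.5764],
       [  0.    , 367.3574, 210.4051],
       [  0.    ,   0.    ,   1.    ]]), 'mount': array([[ 0.0006, -0.9647, -0.2635,  0.0731],
       [ 1.    ,  0.0007, -0.0003, -0.0006],
       [ 0.0005, -0.2635,  0.9647, -0.1429],
       [ 0.    ,  0.    ,  0.    ,  1.    ]])}
{'time_s': 0.1, 'joint_positions': array([-86.9449,  30.2742,  82.1471,  -0.0002,  67.6889, -10.2282]), 'qvel': array([ 0.0887, -0.0692, -0.1026, -0.091 ,  0.143 ,  0.0036]), 'tau': array([ -0.0003, -44.0985, -17.715 ,   0.0636,   0.0533,  -0.    ]), 'position': array([ 0.1436, -0.6077,  0.2407]), 'tcp_rot': array([[ 0.9732,  0.2298, -0.0001],
       [ 0.2298, -0.9732,  0.0019],
       [ 0.0003, -0.0019, -1.    ]]), 'force': array([ 0.0055, -0.1188,  0.3271]), 'moment': array([ 0.0125, -0.0378, -0.048 ]), 'opening': 1.000583647639801}
```

View pics/scene0.png

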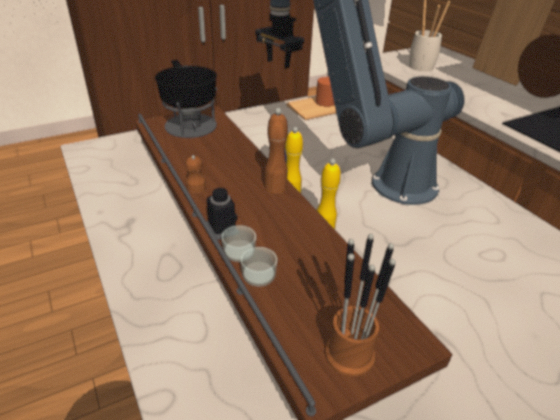

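View pics/top0.png

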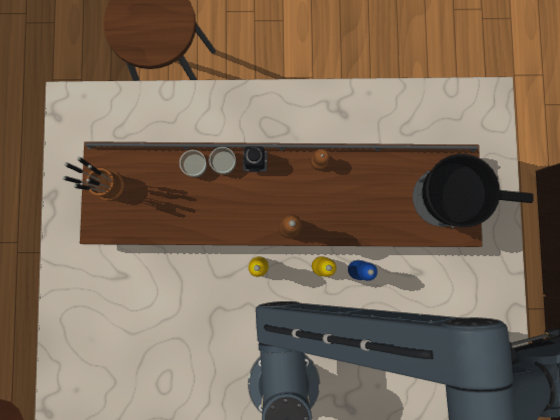

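```bash
cat > h.py <<'E'
from rig import bot
import cv2,numpy as np
np.set_printoptions(precision=4,suppress=True)
def ray(n,px,z):
    i=bot.camera_info(n);K=np.array(i["camera_matrix"]);V=np.array(i["view"])
    d=V[:3,:3].T@np.linalg.solve(K,[px[0],px[1],1]);o=-V[:3,:3].T@V[:3,3]
    return o+d*(z-o[2])/d[2]
def proj(n,P):
    i=bot.camera_info(n);K=np.array(i["camera_matrix"]);V=np.array(i["view"])
    q=K@(V[:3,:3]@np.array(P)+V[:3,3]);return q[:2]/q[2]
E
python3 - <<'E'
from h import *
for n in("scene","top"):
    im=cv2.imread(f"pics/{n}0.png")
    c=im[100:300,130:380] if n=="scene" else im[130:300,150:400]
    cv2.imwrite(f"pics/{n}0z.png",cv2.resize(c,None,fx=3,fy=3,interpolation=cv2.INTER_CUBIC)[:600])
for p in [(84,142),(479,145),(482,246),(80,244)]: print("corner",ray("top",p,.12))
for nm,p,z in [("mill",(290,224),.34),("salt",(321,156),.215),("disp",(255,155),.228),("y1",(257,267),.23),("y2",(323,266),.23),("blue",(363,270),.23)]: print(nm,ray("top",p,z))
E
```

```text
corner [0.7217 0.5763 0.12  ]
corner [ 0.7002 -0.5809  0.12  ]
corner [ 0.4049 -0.5746  0.12  ]
corner [0.4241 0.5805 0.12  ]
mill [ 0.4619 -0.0151  0.34  ]
salt [ 0.6544 -0.1071  0.215 ]
disp [0.6566 0.073  0.228 ]
y1 [0.3553 0.0701 0.23  ]
y2 [ 0.3558 -0.1049  0.23  ]
blue [ 0.3441 -0.2107  0.23  ]
```

View pics/scene0z.png

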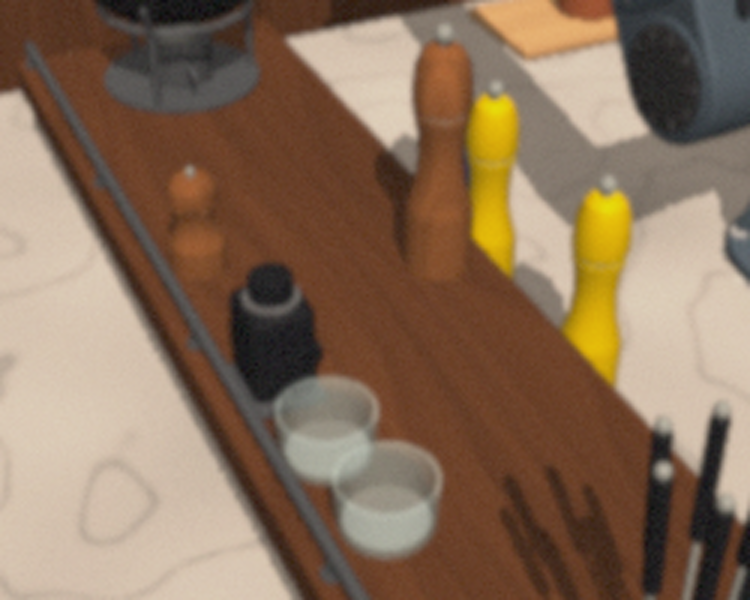

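View pics/top0z.png

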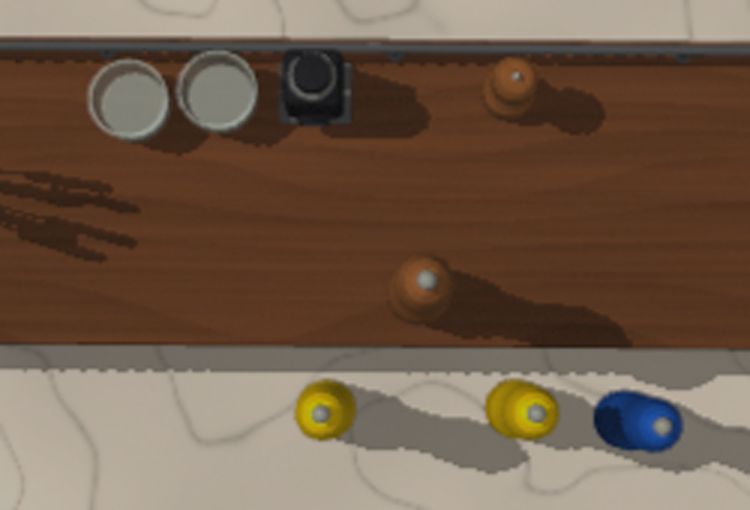

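```bash
python3 - <<'E'
from h import *
def tri(a,b):
    Ps=[];
    for n in("top","scene"):
        i=bot.camera_info(n);Ps.append(np.array(i["camera_matrix"])@np.array(i["view"])[:3])
    X=cv2.triangulatePoints(Ps[0],Ps[1],np.array(a,float).reshape(2,1),np.array(b,float).reshape(2,1));return (X[:3]/X[3]).ravel()
T=lambda x,y:(150+(x-1)/3,130+(y-1)/3); S=lambda x,y:(130+(x-1)/3,100+(y-1)/3)
L=0.12
for nm,a,b in [("mill",T(427,280),S(445,33)),("salt",T(516,76),S(190,171)),("disp",T(314,75),S(268,272)),("y1",T(320,413),S(608,185)),("y2",T(537,413),S(495,88))]:
    X=tri(a,b);print(nm,X,proj("top",X)-a,proj("scene",X)-b)
c=np.array([ray("top",p,.12)[:2] for p in [(84,142),(479,145),(482,246),(80,244)]])
print(c.mean(0))
# ledge front edge from crop row 346 at x 0..750
print([ray("top",T(x,346+ (x-375)*0.004),.12) for x in(0,375,750)])
im=cv2.imread("pics/top0.png");g=cv2.cvtColor(im,cv2.COLOR_BGR2GRAY).astype(float)
pts=[]
for x in range(110,410,20):
    d=np.diff(g[236:252,x]);k=np.argmax(np.abs(d));pts.append(ray("top",(x,236+k+.5),.12)[:2])
print(np.array(pts))
print(np.polyfit([p[1] for p in pts],[p[0] for p in pts],1))
E
```

```text
mill [ 0.4645 -0.0202  0.3411] [ 0.0635 -0.1087] [0.1684 0.0185]
salt [ 0.6578 -0.1093  0.2153] [ 0.1071 -0.2498] [0.3759 0.0584]
disp [0.6597 0.074  0.2258] [ 0.3006 -0.6228] [1.0845 0.1467]
y1 [0.3545 0.0719 0.2209] [ 0.09   -0.1256] [0.2149 0.0161]
y2 [ 0.3523 -0.121   0.2213] [ 0.0962 -0.1541] [0.2255 0.0222]
[0.5627 0.0003]
[array([0.4204, 0.3808, 0.12  ]), array([0.4148, 0.022 , 0.12  ]), array([ 0.4091, -0.3375,  0.12  ])]
[[ 0.4217  0.4945]
 [ 0.421   0.4372]
 [ 0.4204  0.3798]
 [ 0.4197  0.3225]
 [ 0.419   0.2651]
 [ 0.4184  0.2077]
 [ 0.4177  0.1503]
 [ 0.4142  0.0929]
 [ 0.4135  0.0354]
 [ 0.4128 -0.022 ]
 [ 0.4121 -0.0795]
 [ 0.4115 -0.137 ]
 [ 0.4108 -0.1945]
 [ 0.4101 -0.2521]
 [ 0.4066 -0.3095]]
[0.0179 0.4136]
```

```bash
python3 - <<'E'
from h import *
im=cv2.imread("pics/scene0.png")
cv2.imwrite("pics/grip.png",cv2.resize(im[0:200,230:480],None,fx=3,fy=3,interpolation=cv2.INTER_CUBIC))
s=bot.read_state();p=s["position"];R=s["tcp_rot"]
w=lambda v:proj("scene",p+R@np.array(v))
for v in [(0,0,0.019),(0,.095,-.051),(0,-.095,-.051),(0.037,.095,-.051),(0.037,-.095,-.051),(0,0,-.1),(0,0,-.15),(0,0,-.2),(0,0,-.25)]: print(v,((w(v)-[230,0])*3).round())
cv2.imwrite("pics/wrist0.png",bot.capture("wrist"))
E
```

```text
(0, 0, 0.019) [144. 192.]
(0, 0.095, -0.051) [ 96. 116.]
(0, -0.095, -0.051) [200. 155.]
(0.037, 0.095, -0.051) [ 73. 122.]
(0.037, -0.095, -0.051) [176. 161.]
(0, 0, -0.1) [147.  93.]
(0, 0, -0.15) [148.  49.]
(0, 0, -0.2) [150.   4.]
(0, 0, -0.25) [151. -44.]
```

View pics/grip.png

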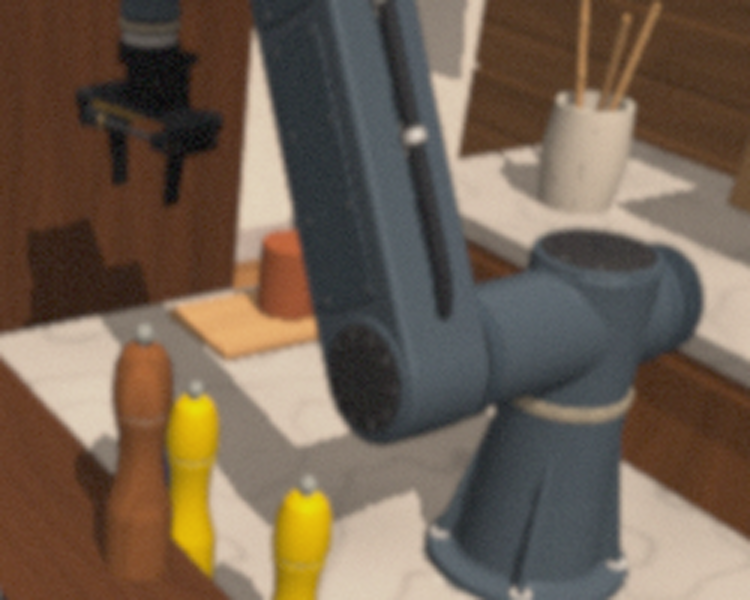

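View pics/wrist0.png

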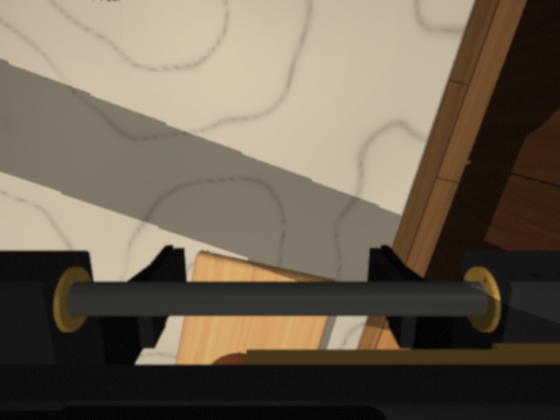

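```bash
cat > srch.py <<'E'
import numpy as np, itertools
from scipy.spatial.transform import Rotation as Ro
zs=np.array([0,.057,.11,.16,.19,.215,.23]);rs=np.array([.030,.030,.020,.026,.026,.018,.007])
def mill(P,c,base):
    h=P[:,2]-base; rr=np.hypot(P[:,0]-c[0],P[:,1]-c[1])
    d=rr-np.interp(h,zs,rs); dz=h-.23
    return np.where(dz>0,np.hypot(np.maximum(rr-.007,0),dz),d)
def box(P,c,hx,hy,top):
    q=np.stack([abs(P[:,0]-c[0])-hx,abs(P[:,1]-c[1])-hy,P[:,2]-top],1)
    return np.linalg.norm(np.maximum(q,0),axis=1)+np.minimum(q.max(1),0)
def bx(x0,x1,y0,y1,z0,z1,n=9):
    g=np.array(list(itertools.product(np.linspace(x0,x1,n),np.linspace(y0,y1,n),np.linspace(z0,z1,n))))
    return g
body=np.vstack([bx(-.0375,.0375,-.095,.095,-.095,-.051,13),bx(-.045,.045,-.045,.045,-.16,-.09),bx(-.04,.04,-.04,.04,-.3,-.16),bx(.0375,.1,-.03,.03,-.16,-.12,5)])
def fingers(op):
    return np.vstack([bx(-.0095,.0095,op/2,op/2+.015,-.05,.019,15),bx(-.0095,.0095,-op/2-.015,-op/2,-.05,.019,15)])
def others(P,disp=True):
    d=[mill(P,(.3545,.072),0),mill(P,(.3523,-.121),0),mill(P,(.344,-.22),0)]
    d.append(box(P,(.6566,-.109),.026,.026,.22)); d.append(box(P,(.655,.074),.04,.035,.228))
    d.append(box(P,(.564,0),.15,.58,.12))
    d.append(P[:,2])
    return np.min(d,0), [x.min() for x in d]
def pose(yaw,a,roll,op,yoff,mx,my,low=.006):
    y,aa,r=np.radians([yaw,a,roll])
    z=np.array([np.cos(aa)*np.cos(y),np.cos(aa)*np.sin(y),-np.sin(aa)])
    Y=np.array([np.sin(y),-np.cos(y),0]);X=np.cross(Y,z)   # X up-ish
    R=np.stack([X,Y,z],1)@Ro.from_rotvec([0,0,r]).as_matrix()
    F=fingers(op)@R.T
    # yoff: which finger (0 both / +1 / -1)
    t=np.zeros(3);t[2]=.12+low-F[:,2].min()
    if yoff==0: t[1]=my-(R[:,2]*.019)[1]
    else: t[1]=my-(R@np.array([0,yoff*(op/2+.0075),.019]))[1]
    t[0]=mx-.2
    for _ in range(6):
        t[0]+=max(-1,0)
        d=mill(F+t,(mx,my),.12); t[0]+=d.min()*.999
    d=mill(F+t,(mx,my),.12)
    k=d.argmin();
    return R,t,F+t,(F+t)[k,2]-.12
def clear(R,t,F,mx,my):
    B=body@R.T+t
    o,l=others(B); m=mill(B,(mx,my),.12).min()
    of,lf=others(F)
    return min(o.min(),m),l,m,of.min()
if __name__=="__main__":
    for mx in(.4645,.49,.52,.55,.6,.663):
        res=[]
        for yaw in range(-60,61,15):
            for a in range(20,86,8):
                for roll in (-90,-60,-30,0,30,60,90):
                    for op,yo in((.0,0),(.036,0),(.087,1),(.087,-1),(.05,1),(.05,-1)):
                        if roll!=0 and (op,yo)==(.036,0): continue
                        R,t,F,h=pose(yaw,a,roll,op,yo,mx,-.0205)
                        if h>.036: continue
                        c,l,m,f=clear(R,t,F,mx,-.0205)
                        res.append((min(c,f+.012),c,f,yaw,a,roll,op,yo,round(h,3),m,t))
        res.sort(key=lambda r:-r[0])
        print(mx)
        for r in res[:6]:print([np.round(q,3) for q in r])
        r0=[r for r in res if r[5]==0][:4]; print('roll0')
        for r in r0:print([np.round(q,3) for q in r])
E
python3 srch.py
```

```text
0.4645
[np.float64(0.018), np.float64(0.027), np.float64(0.006), np.int64(0), np.int64(20), np.int64(-90), np.float64(0.0), np.int64(0), np.float64(0.034), np.float64(0.046), array([ 0.412, -0.02 ,  0.147])]
[np.float64(0.018), np.float64(0.026), np.float64(0.006), np.int64(0), np.int64(20), np.int64(90), np.float64(0.0), np.int64(0), np.float64(0.034), np.float64(0.046), array([ 0.412, -0.02 ,  0.147])]
[np.float64(0.018), np.float64(0.027), np.float64(0.006), np.int64(0), np.int64(28), np.int64(-90), np.float64(0.0), np.int64(0), np.float64(0.032), np.float64(0.031), array([ 0.411, -0.02 ,  0.148])]
[np.float64(0.018), np.float64(0.025), np.float64(0.006), np.int64(0), np.int64(28), np.int64(90), np.float64(0.0), np.int64(0), np.float64(0.032), np.float64(0.031), array([ 0.411, -0.02 ,  0.148])]
[np.float64(0.016), np.float64(0.016), np.float64(0.006), np.int64(0), np.int64(36), np.int64(-90), np.float64(0.0), np.int64(0), np.float64(0.03), np.float64(0.016), array([ 0.41 , -0.02 ,  0.149])]
[np.float64(0.016), np.float64(0.016), np.float64(0.006), np.int64(0), np.int64(36), np.int
[... 10344 characters left out ...]
0), np.float64(0.0), np.int64(0), np.float64(0.021), np.float64(0.045), array([ 0.612, -0.02 ,  0.145])]
[np.float64(0.018), np.float64(0.024), np.float64(0.006), np.int64(15), np.int64(36), np.int64(0), np.float64(0.087), np.int64(1), np.float64(0.021), np.float64(0.045), array([0.598, 0.025, 0.145])]
[np.float64(0.018), np.float64(0.022), np.float64(0.006), np.int64(15), np.int64(44), np.int64(0), np.float64(0.087), np.int64(1), np.float64(0.02), np.float64(0.037), array([0.599, 0.025, 0.146])]
[np.float64(0.018), np.float64(0.018), np.float64(0.006), np.int64(15), np.int64(52), np.int64(0), np.float64(0.087), np.int64(1), np.float64(0.018), np.float64(0.027), array([0.6  , 0.026, 0.147])]
```

Request:
carry_out:
  targets:
    - [0.2,0.2,-0.3,0,0,0]
    - [0.4,-0.3,-0.6,0,0,0]
    - [0.4,-0.6,-0.6,0,0,0]
    - [0.4,-0.6,-0.6,0,0,0]
  jaw: -1

```text
time_s: 0.65
position: [0.1941, -0.4707, 0.3615]
tcp_rot: [[0.973, 0.23, -0.0], [0.23, -0.973, 0.002], [0.0, -0.002, -1.0]]
force: [0.7, 0.5, 0.5]
opening: 0.632
```

```bash
python3 - <<'E'
from h import *
print(bot.read_state())
E
```

```text
{'time_s': 0.65, 'joint_positions': array([-80.1903,  13.8077,  88.8675,   0.0177,  77.4448,  -3.5086]), 'qvel': array([  7.0214, -39.7532,  35.8446,   0.1204,   3.0215,   7.1073]), 'tau': array([ -0.6023, -29.0236, -20.1268,   0.0456,   0.0708,  -0.0841]), 'position': array([ 0.1941, -0.4707,  0.3615]), 'tcp_rot': array([[ 0.9731,  0.2303, -0.0001],
       [ 0.2303, -0.9731,  0.0021],
       [ 0.0004, -0.0021, -1.    ]]), 'force': array([0.6994, 0.4604, 0.5297]), 'moment': array([-0.0001, -0.0154, -0.0291]), 'opening': 0.6320929563198422}
```

Request:
carry_out:
  targets:
    - [0.1,-0.1,0,0,0.11,0]
    - [0.2,-0.2,0,0,0.22,0]
    - [0.2,-0.2,0,0,0.33,0]
    - [0.2,-0.2,0,0,0.33,0]
    - [0.2,-0.2,0,0,0.33,0]
    - [0.2,-0.2,0,0,0.33,0]
  jaw: -1

```text
time_s: 1.4
position: [0.2245, -0.4225, 0.3619]
tcp_rot: [[0.846, 0.232, 0.481], [0.201, -0.973, 0.116], [0.495, -0.001, -0.869]]
force: [-0.6, -0.4, 1.4]
opening: 0.022
```

```bash
python3 - <<'E'
from h import *
s=bot.read_state()
print(s['joint_positions'],s['qvel'],s['position'],s['tcp_rot'],s['opening'])
from scipy.optimize import least_squares
from scipy.spatial.transform import Rotation as Ro
D=[([-86.9449,30.2742,82.1471,-0.0002,67.6889,-10.2282],[.1436,-.6077,.2407]),([-80.1903,13.8077,88.8675,.0177,77.4448,-3.5086],[.1941,-.4707,.3615]),(s['joint_positions'],s['position'])]
def fk(q,p):
    d1,L1,L2,dt,o1,o2,s5=p; q=np.radians(q)
    r=lambda a,t:Ro.from_rotvec(np.array(a)*t).as_matrix()
    Z=(0,0,1);Y=(0,1,0)
    A=r(Z,q[0])@r(Y,q[1]); x=np.array([0,0,d1])+A@[0,o1,L1]
    A=A@r(Y,q[2]); x=x+A@[0,0,L2]
    A=A@r(Z,q[3]); x=x+A@[0,o2,0]
    A=A@r(Y,q[4])@r(Z,q[5]+np.pi/2*s5)
    return x+A@[0,0,dt],A
for s5 in(1,-1):
    print(s5,fk(s['joint_positions'],[.2,.5,.4,.25,.11,0,s5])[1])
f=lambda p:np.concatenate([fk(q,list(p)+[1])[0]-x for q,x in D])
for o in(0,1):
    g=(lambda p:f([*p,0])) if o==0 else (lambda p:f([*p[:4],0,p[4]]))
    R=least_squares(g,[.2,.5,.4,.25,.11]);print(R.x,R.fun)
R=least_squares(f,[.2,.5,.4,.25,.11,0]);print(R.x,R.fun)
E
```

```text
[-93.0642  11.7517  97.8693  28.6867  80.8672 -23.7504] [ 0.1396 -0.019   0.0074  0.2354  0.0838 -0.2388] [ 0.2245 -0.4225  0.3619] [[ 0.8456  0.2319  0.4808]
 [ 0.2009 -0.9727  0.1158]
 [ 0.4946 -0.0013 -0.8691]] 0.021509726742149012
1 [[ 0.8456  0.2319  0.4808]
 [ 0.2009 -0.9727  0.1158]
 [ 0.4946 -0.0013 -0.8691]]
-1 [[-0.8456 -0.2319  0.4808]
 [-0.2009  0.9727  0.1158]
 [-0.4946  0.0013 -0.8691]]
[0.2041 0.5472 0.3682 0.2938 0.1098] [-0.0011 -0.0013  0.0017 -0.0024  0.0073 -0.0006  0.0019 -0.007  -0.0011]
[0.2306 0.5304 0.3698 0.3209 0.1039] [-0.0074  0.0055 -0.014  -0.0087  0.0088 -0.0179 -0.0045 -0.0176  0.0319]
[ 0.204   0.5474  0.3683  0.2936  0.1118 -0.002 ] [-0.0012 -0.0014  0.002  -0.0025  0.0072 -0.0003  0.0021 -0.0068 -0.0017]
```

```bash
cat > ik.py <<'E'
import numpy as np
from scipy.spatial.transform import Rotation as Ro
d1,L1,L2,dt,off=.204,.547,.368,.294,.111
lo=np.array([-176.69,-43.24,12.49,-82,0,-163.58]);hi=np.array([176.69,126.21,139.97,262,151.66,163.58])
def ik(R,t):
    W=t-dt*R[:,2]; r2=W[0]**2+W[1]**2-off**2
    if r2<=0: return None
    r=np.sqrt(r2); h=W[2]-d1; D=np.hypot(r,h)
    c=(D*D-L1*L1-L2*L2)/(2*L1*L2)
    if abs(c)>1: return None
    q1=np.arctan2(W[1],W[0])-np.arctan2(off,r)
    q3=np.arccos(c); q2=np.arctan2(r,h)-np.arctan2(L2*np.sin(q3),L1+L2*np.cos(q3))
    A=(Ro.from_rotvec([0,0,q1])*Ro.from_rotvec([0,q2+q3,0])).as_matrix()
    M=A.T@R@Ro.from_rotvec([0,0,-np.pi/2]).as_matrix()
    q5=np.arccos(np.clip(M[2,2],-1,1)); q4=np.arctan2(M[1,2],M[0,2]); q6=np.arctan2(M[2,1],-M[2,0])
    q=np.degrees([q1,q2,q3,q4,q5,q6])
    for k in(3,5):
        for a in(-360,360):
            if not lo[k]<=q[k]<=hi[k] and lo[k]<=q[k]+a<=hi[k]: q[k]+=a
    return q
def margin(q): return -1e3 if q is None else np.minimum(q-lo,hi-q).min()
E
cat > s2.py <<'E'
from srch import *; from ik import *
rng=np.random.default_rng(0)
import sys
my=-.0205
for mx in(.4645,.5,.55):
    res=[]
    for _ in range(int(sys.argv[1])):
        yaw=rng.uniform(-130,130);a=rng.uniform(20,88);roll=rng.uniform(-180,180);op,yo=[(0,0),(.087,1),(.087,-1),(.05,1),(.05,-1)][rng.integers(5)]
        R,t,F,h=pose(yaw,a,roll,op,yo,mx,my,low=rng.uniform(.006,.012))
        if h>.034: continue
        m=margin(ik(R,t))
        if m<4: continue
        c,l,mm,f=clear(R,t,F,mx,my)
        res.append((min(c,f+.012),c,f,yaw,a,roll,op,yo,h,m,t))
    res.sort(key=lambda r:-r[0]);print(mx,len(res))
    for r in res[:12]:print(np.round(r[1:10],3),r[10].round(3))
E
python3 s2.py 30000
```

```text
Still running in the background as job /tmp/bash_jobs.1000/93ca04d52e47 (pid 662). You'll get a notice when it ends.
```

Edit , replacing
```

```
with
```

```

```bash
cat /tmp/bash_jobs.1000/93ca04d52e47/stdout; nproc
```

```text
4
```

```bash
cat > s3.py <<'E'
from s2 import *
print("stage2")
for op in (.02,.036):
  for mx in(.51,.53,.55,.6,.663):
    for a in(40,45,50,55,60):
        R,t,F,h=pose(0,a,0,op,0,mx,my,.008); q=ik(R,t);c,l,mm,f=clear(R,t,F,mx,my)
        print(op,mx,a,"clr",round(c,3),"mill",round(mm,3),"h",round(h,3),"marg",round(margin(q),1),t.round(3))
rng=np.random.default_rng(1);res=[]
def ev(yaw,a,roll,op,yo,low,dy):
    out=[]
    for mx in(.4645,.53):
        R,t,F,h=pose(yaw,a,roll,op,yo,mx,my+dy,low)
        # redo x fit against mill at my
        for _ in range(6): 
            d=mill(F,(mx,my),.12).min(); F=F+[d,0,0]; t=t+[d,0,0]
        d=mill(F,(mx,my),.12);k=d.argmin();h=F[k,2]-.12
        cy=F[d<d.min()+.0006][:,1]-my
        m=margin(ik(R,t))
        if m<5 or h>.033: return None
        c,l,mm,f=clear(R,t,F,mx,my)
        out.append((c,f,m,h,abs(cy).min(),t,cy.mean(),F[k,0]-mx,mm,l))
    return out
if __name__=="__main__":
    for _ in range(12000):
        sgn=rng.integers(2)
        yaw=rng.uniform(60,120)*(1 if sgn else -1);a=rng.uniform(38,65);roll=rng.uniform(20,65) if sgn else rng.uniform(115,160)
        op,yo=[(.087,-1),(.05,-1),(.0,-1),(.02,-1)][rng.integers(4)];low=rng.uniform(.006,.011);dy=rng.uniform(-.02,.02)
        o=ev(yaw,a,roll,op,yo,low,dy)
        if o is None: continue
        if max(abs(x[6]) for x in o)>.004: continue
        res.append((min(min(x[0],x[1]+.012) for x in o),(yaw,a,roll,op,yo,low,dy),o))
    res.sort(key=lambda r:-r[0]);print(len(res))
    for r in res[:8]:
        print(round(r[0],4),np.round(r[1],3))
        for x in r[2]: print("   ",np.round(x[:5],3),x[5].round(3),np.round(x[6:9],3),np.round(x[9],3))
E
timeout 560 python3 s3.py
```

```text
stage2
0.02 0.51 40 clr -0.016 mill 0.04 h 0.023 marg -18.1 [ 0.461 -0.02   0.147]
0.02 0.51 45 clr -0.012 mill 0.034 h 0.021 marg -13.1 [ 0.462 -0.02   0.148]
0.02 0.51 50 clr -0.006 mill 0.028 h 0.02 marg -8.5 [ 0.462 -0.02   0.149]
0.02 0.51 55 clr 0.002 mill 0.022 h 0.019 marg -3.9 [ 0.463 -0.02   0.149]
0.02 0.51 60 clr 0.011 mill 0.016 h 0.018 marg 0.5 [ 0.464 -0.02   0.149]
0.02 0.53 40 clr 0.004 mill 0.04 h 0.023 marg -14.6 [ 0.481 -0.02   0.147]
0.02 0.53 45 clr 0.007 mill 0.034 h 0.021 marg -10.0 [ 0.482 -0.02   0.148]
0.02 0.53 50 clr 0.014 mill 0.028 h 0.02 marg -5.5 [ 0.482 -0.02   0.149]
0.02 0.53 55 clr 0.022 mill 0.022 h 0.019 marg -1.1 [ 0.483 -0.02   0.149]
0.02 0.53 60 clr 0.016 mill 0.016 h 0.018 marg 3.3 [ 0.484 -0.02   0.149]
0.02 0.55 40 clr 0.024 mill 0.04 h 0.023 marg -11.3 [ 0.501 -0.02   0.147]
0.02 0.55 45 clr 0.027 mill 0.034 h 0.021 marg -6.9 [ 0.502 -0.02   0.148]
0.02 0.55 50 clr 0.028 mill 0.028 h 0.02 marg -2.6 [ 0.502 -0.02   0.149]
0.02 0.55 55 clr 0.022 mill 0.022 h 0.019 marg 1.8 [ 0.503 -0.02   0.149]
0.02 0.55 60 clr 0.016 mill 0.016 h 0.018 ma
[... 5098 characters left out ...]
000e-03]
    [8.0000e-03 8.0000e-03 1.0917e+01 3.3000e-02 2.0000e-03] [0.439 0.01  0.158] [-0.002 -0.03   0.014] [0.008 0.074 0.17  0.2   0.1   0.037 0.157]
    [1.4000e-02 8.0000e-03 1.9837e+01 3.3000e-02 2.0000e-03] [0.505 0.01  0.158] [-0.002 -0.03   0.014] [0.052 0.096 0.19  0.152 0.035 0.037 0.157]
0.0078 [ 9.1699e+01  5.0907e+01  3.4884e+01  2.0000e-02 -1.0000e+00  8.0000e-03
  8.0000e-03]
    [8.0000e-03 8.0000e-03 2.0936e+01 1.8000e-02 3.0000e-03] [ 0.409 -0.032  0.157] [-0.003 -0.03   0.008] [0.067 0.008 0.071 0.12  0.158 0.023 0.143]
    [8.0000e-03 8.0000e-03 3.0104e+01 1.8000e-02 3.0000e-03] [ 0.474 -0.032  0.157] [-0.003 -0.03   0.008] [0.09  0.047 0.107 0.054 0.123 0.023 0.143]
```

```bash
cat > s4.py <<'E'
import s2
from s2 import *
import srch
cam=bxx(.0375,.1,-.03,.03,-.17,-.12,3,3,3)
srch.body=np.vstack([srch.body,cam])
def ev(yaw,a,roll,op,low,dy,mxs=(.4645,.59)):
    out=[]
    for mx in mxs:
        R,t,F,h=pose(yaw,a,roll,op,-1,mx,my+dy,low)
        for _ in range(6): 
            d=mill(F,(mx,my),.12).min(); F=F+[d,0,0]; t=t+[d,0,0]
        d=mill(F,(mx,my),.12);k=d.argmin();h=F[k,2]-.12
        cy=(F[d<d.min()+.0006][:,1]-my).mean()
        q=ik(R,t);m=margin(q);c,l,mm,f=clear(R,t,F,mx,my)
        out.append((c,f,m,h,cy,t,mm,l,R,q))
    return out
if __name__=="__main__":
    from scipy.optimize import differential_evolution
    def cost(p):
        o=ev(*p)
        s=min(x[0] for x in o)
        pen=sum(max(0,8-x[2])*.003+max(0,x[3]-.026)*2+max(0,abs(x[4])-.003)*2+max(0,.008-x[1])*2 for x in o)
        return -s+pen
    for b in ([(50,110),(45,65),(0,180)],[(-110,-50),(45,65),(0,180)],[(50,110),(45,65),(-180,0)]):
        r=differential_evolution(cost,b+[(0,.05),(.008,.010),(-.01,.015)],maxiter=25,popsize=10,seed=2,polish=False)
        print(r.fun,r.x.round(4))
        for x in ev(*r.x): print("  ",np.round(x[:5],3),x[5].round(3),np.round(x[6],3),np.round(x[7],3),x[9].round(1))
E
timeout 570 python3 s4.py
```

```text
-0.008592356050982115 [8.37887e+01 4.90450e+01 5.70316e+01 3.70000e-03 9.90000e-03 1.29000e-02]
   [ 9.0000e-03  1.0000e-02  1.8196e+01  1.7000e-02 -2.0000e-03] [ 0.417 -0.026  0.157] 0.009 [0.063 0.009 0.055 0.129 0.172 0.01  0.13 ] [-43.   26.7 121.8  35.7  64.   -5.2]
   [ 9.0000e-03  1.0000e-02  3.6053e+01  1.7000e-02 -2.0000e-03] [ 0.542 -0.026  0.157] 0.009 [0.125 0.121 0.162 0.014 0.086 0.01  0.13 ] [-34.   34.6 103.9  38.5  68.7   6. ]
-0.0011911710773531876 [-6.775080e+01  6.005300e+01  1.772274e+02  1.140000e-02  9.400000e-03
 -6.800000e-03]
   [ 1.000e-03  9.000e-03  8.515e+00  1.900e-02 -0.000e+00] [ 0.409 -0.013  0.151] 0.001 [0.001 0.051 0.145 0.167 0.117 0.054 0.174] [  1.9  18.2 131.5 -58.4  33.3  27.7]
   [ 1.0000e-03  9.0000e-03  2.6214e+01  1.9000e-02 -0.0000e+00] [ 0.534 -0.013  0.151] 0.001 [0.063 0.1   0.177 0.097 0.001 0.054 0.174] [  1.4  27.1 113.8 -48.7  38.4  15.3]
-0.005372475276610913 [ 8.405220e+01  5.465260e+01 -1.585981e+02  2.920000e-02  9.700000e-03
 -6.100000e-03]
   [ 5.0000e-03  1.0000e-02  1.6433e+01  2.0000e-02 -2.0000e-03] [ 0.403 -0.029  0.157] 0.006 [0.064 0.005 0.019 0.13  0.157 0.038 0.158] [-42.1  23.6 123.5  32.7  60.  141.8]
   [ 5.0000e-03  1.0000e-02  1.0619e+01  2.0000e-02 -2.0000e-03] [ 0.528 -0.029  0.157] 0.006 [0.111 0.075 0.102 0.005 0.094 0.038 0.158] [-32.9  31.9 105.9  34.8  64.7 153. ]
```

```bash
cat > s5.py <<'E'
from s4 import *
for p in [(69.3,57.25,33.1,0,.010,.011),(70,56,38,0,.009,.011),(75,54,42,0,.009,.011),(75,55,40,0.,.009,.014),(80,52,48,0,.009,.012)]:
    print(p)
    for x in ev(*p,mxs=(.4645,.55,.575)): print("  ",np.round(x[:5],3),x[5].round(3),np.round(x[6],3),np.round(x[7],3),x[9].round(1))
print(x[8])
E
python3 s5.py
```

```text
(69.3, 57.25, 33.1, 0, 0.01, 0.011)
   [-1.0000e-02  1.0000e-02  1.1681e+01  1.9000e-02 -1.0000e-03] [ 0.414 -0.025  0.155] -0.01 [0.036 0.012 0.068 0.138 0.175 0.033 0.153] [-42.   20.4 128.3  39.8  51.9 -19. ]
   [-1.0000e-02  1.0000e-02  2.3267e+01  1.9000e-02 -1.0000e-03] [ 0.5   -0.025  0.155] -0.01 [0.066 0.072 0.129 0.053 0.12  0.033 0.153] [-34.8  26.1 116.7  40.5  53.8 -10.3]
   [-1.0000e-02  1.0000e-02  2.6846e+01  1.9000e-02 -1.0000e-03] [ 0.525 -0.025  0.155] -0.01 [0.082 0.092 0.147 0.028 0.101 0.033 0.153] [-33.1  27.8 113.1  40.4  54.6  -7.9]
(70, 56, 38, 0, 0.009, 0.011)
   [-1.5000e-02  9.0000e-03  1.1848e+01  1.7000e-02 -2.0000e-03] [ 0.415 -0.025  0.154] -0.015 [0.04  0.01  0.063 0.142 0.177 0.027 0.147] [-42.7  21.1 128.1  40.3  53.  -15.8]
   [-1.5000e-02  9.0000e-03  2.3427e+01  1.7000e-02 -2.0000e-03] [ 0.5   -0.025  0.154] -0.015 [0.067 0.073 0.124 0.056 0.121 0.027 0.147] [-35.4  26.7 116.5  41.2  54.9  -7.1]
   [-1.5000e-02  9.0000e-03  2.7006e+01  1.7000e-02 -2.0000e-03] [ 0.525 -0.025  0.154] -0.015 [0.084 0.093 0.145 0.031 0.101 0.027 0.147] [-33.7  28.4 
[... 1117 characters left out ...]
.9  39.5  58.8  -5.2]
(80, 52, 48, 0, 0.009, 0.012)
   [-8.0000e-03  9.0000e-03  1.6136e+01  1.7000e-02  0.0000e+00] [ 0.416 -0.025  0.155] -0.008 [0.054 0.007 0.06  0.136 0.171 0.016 0.136] [-42.6  24.8 123.8  36.8  60.  -11.6]
   [-8.0000e-03  9.0000e-03  2.7935e+01  1.7000e-02  0.0000e+00] [ 0.502 -0.025  0.155] -0.008 [0.084 0.078 0.128 0.05  0.119 0.016 0.136] [-35.9  30.1 112.   38.5  62.8  -3.7]
   [-8.0000e-03  9.0000e-03  3.1597e+01  1.7000e-02  0.0000e+00] [ 0.527 -0.025  0.155] -0.008 [0.101 0.1   0.148 0.025 0.1   0.016 0.136] [-34.3  31.8 108.4  38.7  63.7  -1.4]
[[ 0.82341636  0.55727557  0.10690849]
 [ 0.39022577 -0.69290275  0.60630819]
 [ 0.41195794 -0.45752564 -0.78801075]]
```

```bash
cat > s6.py <<'E'
from s4 import *
P=(83.8,49,57,.0037,.0099,.0129)
x=ev(*P,mxs=(.4645,))[0]; R=x[8];t=x[5]; np.set_printoptions(precision=4,suppress=True)
print(R,t)
B0=srch.body;F0=srch.fingers(.0037)
def chk(R,t,m):
    out=[]
    for G in(B0,F0):
        g=G@R.T+t; o,l=others(g); out+= [mill(g,m,.12).min(),np.round(l,3).tolist()]
    return out
if __name__=="__main__":
  for s in(0,.03,.06,.1,.15,.2):
    tt=t+[-.006,0,0]-s*R[:,2]; c=chk(R,tt,(.4645,-.0202)); print(s,tt.round(3),c,margin(ik(R,tt)).round(1),ik(R,tt).round(0))
  for dx in(0,-.006,-.01,-.015): print(dx,chk(R,t+[dx,0,0],(.4645,-.0202)))
  from h import bot
  s=bot.read_state();R0=s['tcp_rot'];p0=s['position']
  for st in(.2,.15):
    tt=t+[-.006,0,0]-st*R[:,2]
    print(R0.T@(tt-p0)/.2, Ro.from_matrix(R0.T@R).as_rotvec()/(np.pi/2))
E
python3 s6.py
```

```text
[[ 0.8782  0.4731  0.0709]
 [ 0.3181 -0.6881  0.6522]
 [ 0.3573 -0.5502 -0.7547]] [ 0.4169 -0.0264  0.1569]
0 [ 0.411 -0.026  0.157] [np.float64(0.008056355379645466), [0.062, 0.003, 0.051, 0.135, 0.176, 0.01, 0.13], np.float64(0.006006464592914776), [0.063, 0.046, 0.133, 0.207, 0.196, 0.01, 0.13]] 17.4 [-44.  26. 123.  35.  64.  -6.]
0.03 [ 0.409 -0.046  0.18 ] [np.float64(0.02640147922419741), [0.089, 0.004, 0.046, 0.146, 0.199, 0.032, 0.152], np.float64(0.013939920596156834), [0.079, 0.038, 0.119, 0.207, 0.205, 0.033, 0.153]] 20.0 [-46.  25. 120.  33.  68.  -4.]
0.06 [ 0.407 -0.066  0.202] [np.float64(0.035916355658924856), [0.117, 0.01, 0.047, 0.151, 0.22, 0.055, 0.175], np.float64(0.028596506368697643), [0.098, 0.037, 0.113, 0.207, 0.216, 0.056, 0.175]] 22.9 [-48.  23. 117.  31.  72.  -3.]
0.1 [ 0.404 -0.092  0.232] [np.float64(0.05498673434276628), [0.156, 0.031, 0.046, 0.159, 0.243, 0.085, 0.205], np.float64(0.05371849609576112), [0.135, 0.037, 0.096, 0.209, 0.231, 0.086, 0.205]] 27.0 [-50.  22. 113.  29.  78.  -1.]
0.15 [ 0.4   -0.124  0.27 ] [np.float64(0.09580476126279604),
[... 494 characters left out ...]
oat64(2.255008360486574e-05), [0.066, 0.051, 0.136, 0.201, 0.191, 0.01, 0.13]]
-0.006 [np.float64(0.008056355379645466), [0.062, 0.003, 0.051, 0.135, 0.176, 0.01, 0.13], np.float64(0.006006464592914776), [0.063, 0.046, 0.133, 0.207, 0.196, 0.01, 0.13]]
-0.01 [np.float64(0.0069175143333679474), [0.062, -0.0, 0.049, 0.138, 0.179, 0.01, 0.13], np.float64(0.00999841844939623), [0.061, 0.043, 0.132, 0.211, 0.2, 0.012, 0.13]]
-0.015 [np.float64(0.006143770937243134), [0.06, -0.003, 0.046, 0.143, 0.183, 0.01, 0.13], np.float64(0.014990370757732366), [0.059, 0.04, 0.13, 0.216, 0.205, 0.014, 0.13]]
[ 0.8615 -1.0919  0.8028] [ 0.43   -0.1144 -0.0332]
[ 0.8159 -1.2462  0.9941] [ 0.43   -0.1144 -0.0332]
```

```bash
cat > mv.py <<'E'
from h import *
from scipy.spatial.transform import Rotation as Ro
def Rm(yaw,a,roll):
    y,aa,r=np.radians([yaw,a,roll]);z=np.array([np.cos(aa)*np.cos(y),np.cos(aa)*np.sin(y),-np.sin(aa)]);Y=np.array([np.sin(y),-np.cos(y),0]);X=np.cross(Y,z)
    return np.stack([X,Y,z],1)@Ro.from_rotvec([0,0,r]).as_matrix()
def rel(pts,R=None):
    s=bot.read_state();R0=s['tcp_rot'];p0=s['position']
    rv=np.zeros(3) if R is None else Ro.from_matrix(R0.T@R).as_rotvec()/(np.pi/2)
    print("t",s['time_s'],"p",p0,"F",s['force'],"op",s['opening'])
    for p in pts: print((R0.T@(np.array(p)-p0)/.2).round(4),rv.round(4))
S1=Rm(83.8,49,57)
E
python3 - <<'E'
from mv import *
rel([(.3,-.28,.35),(.36,-.2,.33)],S1)
E
```

```text
t 1.4 p [ 0.2245 -0.4225  0.3619] F [-0.6363 -0.4102  1.4128] op 0.021509726742149012
[ 0.433  -0.6055  0.3157] [ 0.43   -0.1144 -0.0332]
[ 0.7176 -0.9249  0.5932] [ 0.43   -0.1144 -0.0332]
```

Request:
carry_out:
  targets:
    - [0.1,-0.13,0.07,0.09,-0.02,-0.01]
    - [0.2,-0.3,0.15,0.18,-0.05,-0.015]
    - [0.32,-0.45,0.23,0.27,-0.07,-0.02]
    - [0.43,-0.6,0.32,0.36,-0.09,-0.03]
    - [0.55,-0.74,0.43,0.43,-0.114,-0.033]
    - [0.65,-0.85,0.53,0.43,-0.114,-0.033]
    - [0.718,-0.925,0.593,0.43,-0.114,-0.033]
    - [0.718,-0.925,0.593,0.43,-0.114,-0.033]
    - [0.718,-0.925,0.593,0.43,-0.114,-0.033]
  jaw: -1

```text
time_s: 2.52
position: [0.3603, -0.2004, 0.3302]
tcp_rot: [[0.878, 0.474, 0.071], [0.319, -0.689, 0.651], [0.357, -0.549, -0.756]]
force: [-0.6, -0.5, 0.6]
opening: 0.007
```

```bash
python3 - <<'E'
from mv import *
s=bot.read_state();print(s['tcp_rot']-S1,s['joint_positions'])
rel([(.407,-.157,.308),(.410,-.092,.232),(.414,-.066,.202),(.416,-.046,.180),(.414,-.026,.157)],S1)
for n in("scene","top"):cv2.imwrite(f"pics/{n}1.png",bot.capture(n))
E
```

```text
[[-0.0004  0.0008 -0.0002]
 [ 0.0012 -0.0005 -0.0012]
 [-0.0002  0.0013 -0.001 ]] [-61.131   20.3962  96.4335  22.3222  97.889   -1.8836]
t 2.525 p [ 0.3603 -0.2004  0.3302] F [-0.5507 -0.4692  0.5995] op 0.007048579038787652
[0.2345 0.0225 0.2417] [0.0008 0.0006 0.0006]
[0.2158 0.0144 0.7415] [0.0008 0.0006 0.0006]
[0.2213 0.0167 0.9409] [0.0008 0.0006 0.0006]
[0.2227 0.0129 1.0899] [0.0008 0.0006 0.0006]
[0.2048 0.0025 1.2412] [0.0008 0.0006 0.0006]
```

View pics/scene1.png

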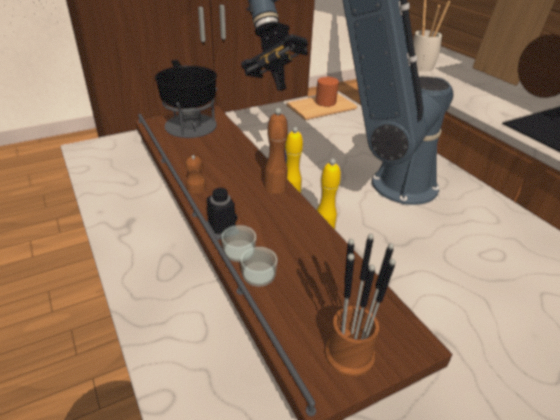

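```bash
python3 - <<'E'
import cv2,numpy as np
a=cv2.imread("pics/scene1.png")[0:110,215:345];b=cv2.imread("pics/top1.png")[170:300,270:430]
f=lambda x:cv2.resize(x,(390,360),interpolation=cv2.INTER_CUBIC)
cv2.imwrite("pics/z1.png",np.hstack([f(a),f(b)]))
E
```

```text
(no output)
```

View pics/z1.png

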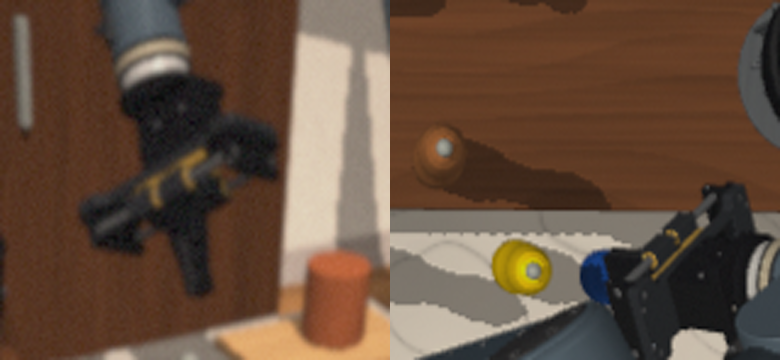

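Request:
carry_out:
  targets:
    - [0.23,0.02,0.1,0,0,0]
    - [0.23,0.02,0.25,0,0,0]
    - [0.225,0.02,0.45,0,0,0]
    - [0.22,0.015,0.65,0,0,0]
    - [0.22,0.015,0.8,0,0,0]
    - [0.22,0.016,0.9,0,0,0]
    - [0.221,0.016,0.94,0,0,0]
    - [0.221,0.016,0.94,0,0,0]
    - [0.221,0.016,0.94,0,0,0]
  jaw: -1

```text
time_s: 3.75
position: [0.4144, -0.0677, 0.2026]
tcp_rot: [[0.878, 0.473, 0.073], [0.318, -0.69, 0.65], [0.358, -0.547, -0.756]]
force: [-0.2, 1.5, -0.0]
opening: 0.006
```

```bash
python3 - <<'E'
from mv import *
rel([(.416,-.046,.180),(.414,-.026,.157)],S1)
for n in("scene","top"):cv2.imwrite(f"pics/{n}2.png",bot.capture(n))
a=cv2.imread("pics/scene2.png")[60:260,200:360];b=cv2.imread("pics/top2.png")[160:320,230:400]
f=lambda x:cv2.resize(x,(400,450),interpolation=cv2.INTER_CUBIC)
cv2.imwrite("pics/z2.png",np.hstack([f(a),f(b)]))
E
```

```text
t 3.75 p [ 0.4144 -0.0677  0.2026] F [-0.2123  1.5103 -0.0469] op 0.005611833156484948
[ 0.0009 -0.0089  0.1566] [ 0.0023 -0.0006  0.0001]
[-0.0173 -0.0197  0.3079] [ 0.0023 -0.0006  0.0001]
```

View pics/z2.png

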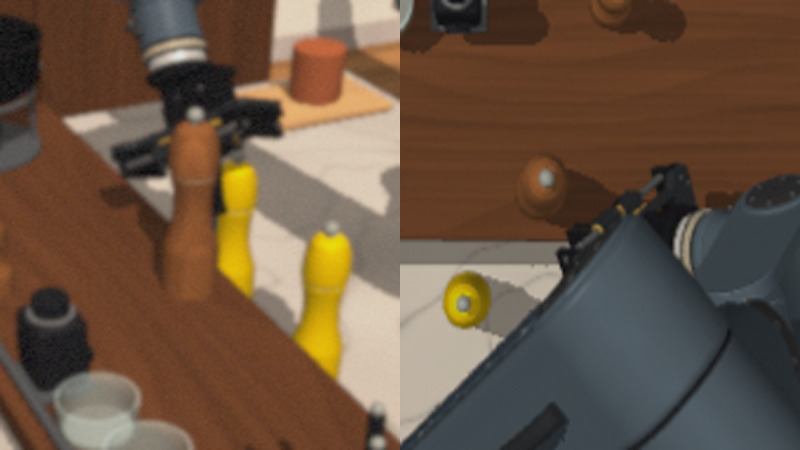

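Request:
carry_out:
  targets:
    - [0,-0.005,0.05,0,0,0]
    - [0.001,-0.007,0.1,0,0,0]
    - [0.001,-0.009,0.157,0,0,0]
    - [-0.005,-0.012,0.2,0,0,0]
    - [-0.012,-0.016,0.26,0,0,0]
    - [-0.017,-0.02,0.308,0,0,0]
    - [-0.017,-0.02,0.308,0,0,0]
    - [-0.017,-0.02,0.308,0,0,0]
  jaw: -1

```text
time_s: 4.85
position: [0.4141, -0.0259, 0.157]
tcp_rot: [[0.878, 0.473, 0.074], [0.318, -0.69, 0.65], [0.358, -0.547, -0.756]]
force: [-0.0, 0.7, 0.2]
opening: 0.004
```

```bash
python3 - <<'E'
from mv import *
rel([(.417,-.026,.157),(.44,-.026,.157),(.49,-.026,.157),(.54,-.026,.157)],S1)
for n in("scene","top","wrist"):cv2.imwrite(f"pics/{n}3.png",bot.capture(n))
a=cv2.imread("pics/scene3.png")[60:260,200:360];b=cv2.imread("pics/wrist3.png")
f=lambda x:cv2.resize(x,(400,450),interpolation=cv2.INTER_CUBIC)
cv2.imwrite("pics/z3.png",np.hstack([f(a),f(b)]))
E
```

```text
t 4.85 p [ 0.4141 -0.0259  0.157 ] F [-0.0106  0.6756  0.1518] op 0.004075238547908559
[0.0123 0.0072 0.0008] [ 0.0024 -0.0007  0.0003]
[0.1133 0.0616 0.0093] [ 0.0024 -0.0007  0.0003]
[0.3328 0.1799 0.0277] [ 0.0024 -0.0007  0.0003]
[0.5523 0.2982 0.046 ] [ 0.0024 -0.0007  0.0003]
```

View pics/z3.png

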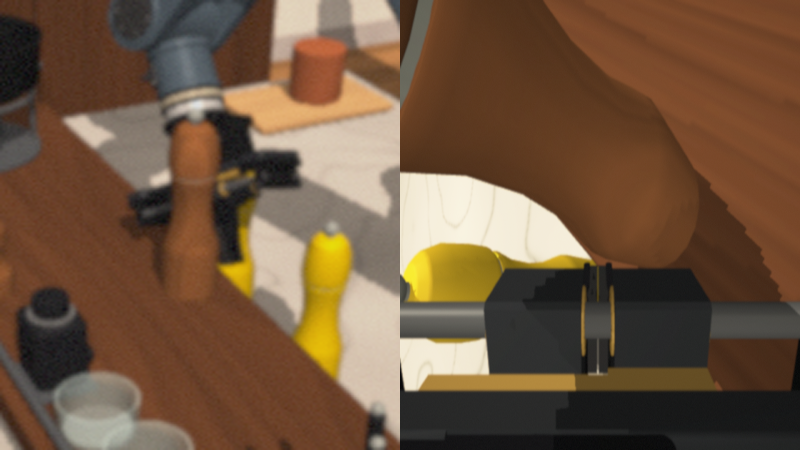

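Request:
carry_out:
  targets:
    - [0.011,0.006,0.001,0,0,0]
    - [0.022,0.012,0.002,0,0,0]
    - [0.044,0.024,0.004,0,0,0]
    - [0.066,0.036,0.006,0,0,0]
    - [0.088,0.047,0.007,0,0,0]
    - [0.11,0.059,0.009,0,0,0]
    - [0.132,0.071,0.011,0,0,0]
    - [0.132,0.071,0.011,0,0,0]
  jaw: -1

```text
time_s: 6.0
position: [0.4451, -0.0263, 0.1572]
tcp_rot: [[0.878, 0.474, 0.075], [0.317, -0.691, 0.649], [0.359, -0.546, -0.757]]
force: [0.0, 1.1, 0.3]
opening: 0.003
```

```bash
python3 - <<'E'
from mv import *
rel([(.49,-.026,.157),(.54,-.026,.157)],S1)
for n in("scene","top","wrist"):cv2.imwrite(f"pics/{n}4.png",bot.capture(n))
a=cv2.imread("pics/scene4.png")[60:260,180:340];b=cv2.imread("pics/top4.png")[130:290,230:400]
f=lambda x:cv2.resize(x,(400,500),interpolation=cv2.INTER_CUBIC)
cv2.imwrite("pics/z4.png",np.hstack([f(a),f(b)]))
E
```

```text
t 6.0 p [ 0.4451 -0.0263  0.1572] F [0.0291 1.1332 0.3348] op 0.002523999444336864
[0.1973 0.1058 0.0185] [ 0.0033 -0.0013  0.0006]
[0.4167 0.2242 0.0373] [ 0.0033 -0.0013  0.0006]
```

View pics/z4.png

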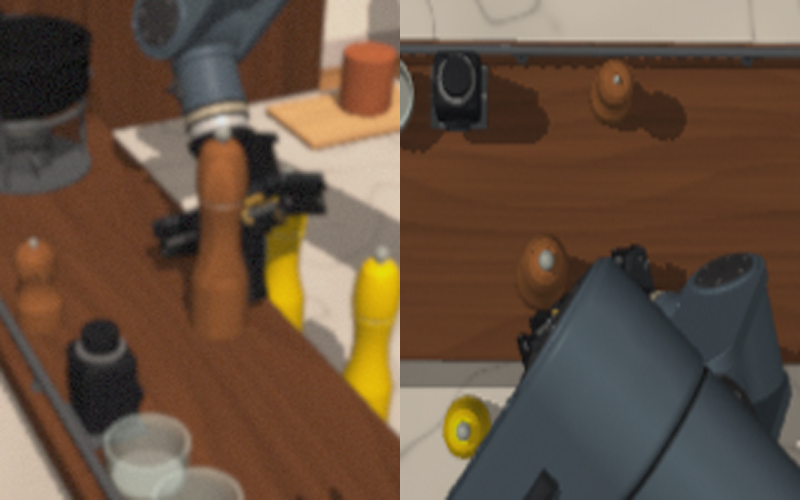

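Request:
carry_out:
  targets:
    - [0.011,0.006,0.001,0,0,0]
    - [0.033,0.018,0.003,0,0,0]
    - [0.055,0.03,0.005,0,0,0]
    - [0.077,0.042,0.007,0,0,0]
    - [0.099,0.053,0.009,0,0,0]
    - [0.121,0.065,0.011,0,0,0]
    - [0.143,0.077,0.013,0,0,0]
    - [0.165,0.089,0.015,0,0,0]
    - [0.187,0.1,0.017,0,0,0]
    - [0.197,0.106,0.0185,0,0,0]
    - [0.197,0.106,0.0185,0,0,0]
  jaw: -1

```text
time_s: 7.52
position: [0.4901, -0.0262, 0.157]
tcp_rot: [[0.878, 0.473, 0.076], [0.317, -0.692, 0.649], [0.36, -0.546, -0.757]]
force: [-1.6, -0.1, 1.1]
opening: 0.004
```

```bash
python3 - <<'E'
from mv import *
rel([(.54,-.026,.157)],S1)
for n in("scene","top"):cv2.imwrite(f"pics/{n}5.png",bot.capture(n))
a=cv2.imread("pics/scene5.png")[60:260,180:340];b=cv2.imread("pics/top5.png")[130:290,230:400]
f=lambda x:cv2.resize(x,(400,500),interpolation=cv2.INTER_CUBIC)
cv2.imwrite("pics/z5.png",np.hstack([f(a),f(b)]))
E
```

```text
t 7.525 p [ 0.4901 -0.0262  0.157 ] F [-1.5614 -0.111   1.093 ] op 0.0038782505467576736
[0.2192 0.1175 0.0197] [ 0.0037 -0.0017  0.0004]
```

View pics/z5.png

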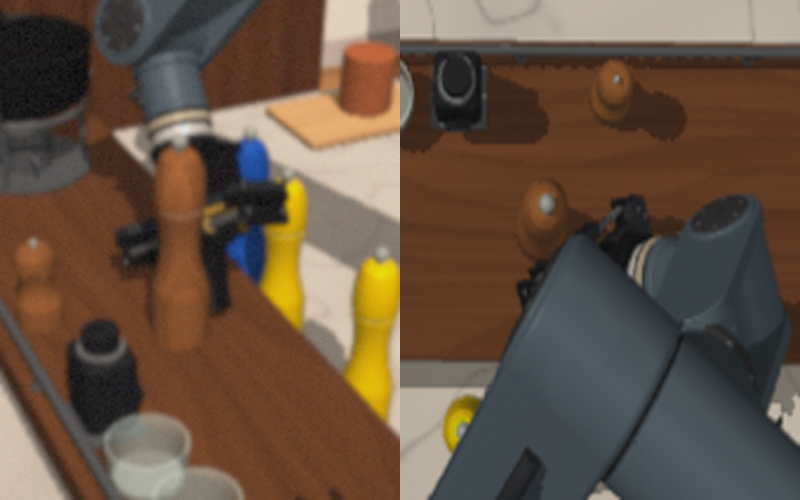

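Request:
carry_out:
  targets:
    - [0.011,0.006,0.001,0,0,0]
    - [0.033,0.018,0.003,0,0,0]
    - [0.055,0.03,0.005,0,0,0]
    - [0.077,0.042,0.007,0,0,0]
    - [0.099,0.053,0.009,0,0,0]
    - [0.121,0.065,0.011,0,0,0]
    - [0.143,0.077,0.013,0,0,0]
    - [0.165,0.089,0.015,0,0,0]
    - [0.187,0.1,0.017,0,0,0]
    - [0.197,0.106,0.018,0,0,0]
    - [0.197,0.106,0.018,0,0,0]
  jaw: -1

```text
time_s: 9.0
position: [0.5353, -0.0262, 0.1569]
tcp_rot: [[0.878, 0.473, 0.077], [0.316, -0.692, 0.649], [0.36, -0.545, -0.757]]
force: [-1.4, 0.5, 2.1]
opening: 0.006
```

```bash
python3 - <<'E'
from mv import *
rel([(.54,-.026,.157)],S1)
for n in("scene","top"):cv2.imwrite(f"pics/{n}6.png",bot.capture(n))
a=cv2.imread("pics/scene6.png")[60:260,160:320];b=cv2.imread("pics/top6.png")[130:290,230:400]
f=lambda x:cv2.resize(x,(400,500),interpolation=cv2.INTER_CUBIC)
cv2.imwrite("pics/z6.png",np.hstack([f(a),f(b)]))
E
```

```text
t 9.0 p [ 0.5353 -0.0262  0.1569] F [-1.4101  0.4961  2.1352] op 0.0064744887819498395
[0.021  0.0103 0.002 ] [ 0.0041 -0.0022  0.0004]
```

View pics/z6.png

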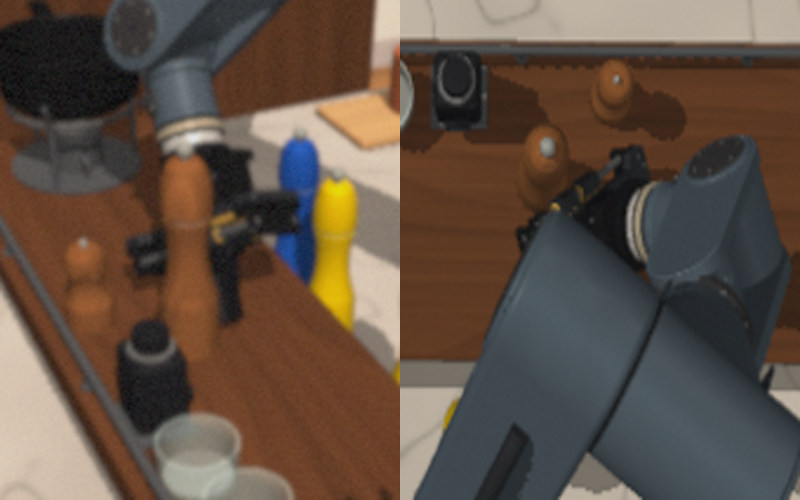

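```bash
python3 - <<'E'
from mv import *
import ik
Ps=[]
for n in("top","scene"):
    i=bot.camera_info(n);Ps.append(np.array(i["camera_matrix"])@np.array(i["view"])[:3])
X=cv2.triangulatePoints(Ps[0],Ps[1],np.array([[292.4],[176.9]]),np.array([[233.6],[119.9]]));print((X[:3]/X[3]).ravel())
mx=.583;my=-.02
for a in(50,47):
  R=Rm(0,a,0);R2=R@np.diag([-1,-1,1.])
  for nm,p in (("hi",(mx-.058,my,.36)),("mid",(mx-.058,my,.25)),("low",(mx-.055,my,.149)),("ct",(mx-.043,my,.149)),("end",(.62,my,.149))):
    for r in (R,R2):
        q=ik.ik(r,np.array(p));print(a,nm,q.round(1),ik.margin(q).round(1))
s=bot.read_state();print(s['joint_positions'],ik.ik(s['tcp_rot'],s['position']).round(2))
z=S1[:,2]
rel([(.52,-.026,.157),np.array([.52,-.026,.157])-.1*z,np.array([.52,-.026,.157])-.2*z])
E
```

```text
[ 0.5793 -0.0231  0.3393]
50 hi [-22.7  -1.1 117.9  30.7  29.   44.8] 22.1
50 hi [ -22.7   -1.1  117.9   30.7   29.  -135.2] 22.1
50 mid [-22.7   7.3 130.2  72.1  15.1   0.8] 9.7
50 mid [ -22.7    7.3  130.2   72.1   15.1 -179.2] -15.7
50 low [-22.5  20.1 138.7 138.6  21.8 -68.2] 1.2
50 low [-22.5  20.1 138.7 138.6  21.8 111.8] 1.2
50 ct [-21.7  20.9 137.  138.1  20.8 -67. ] 3.0
50 ct [-21.7  20.9 137.  138.1  20.8 113. ] 3.0
50 end [-17.6  25.9 125.2 130.4  14.8 -55. ] 14.8
50 end [-17.6  25.9 125.2 130.4  14.8 125. ] 14.8
47 hi [-23.5  -1.9 120.4  38.3  26.   37. ] 19.6
47 hi [ -23.5   -1.9  120.4   38.3   26.  -143. ] 19.6
47 mid [-23.5   7.2 132.7  91.7  15.8 -19.4] 7.2
47 mid [-23.5   7.2 132.7  91.7  15.8 160.6] 3.0
47 low [-23.3  21.1 141.2 144.2  27.4 -74.8] -1.2
47 low [-23.3  21.1 141.2 144.2  27.4 105.2] -1.2
47 ct [-22.4  21.7 139.4 144.1  26.4 -73.9] 0.6
47 ct [-22.4  21.7 139.4 144.1  26.4 106.1] 0.6
47 end [-18.1  26.3 127.5 140.8  19.5 -65.9] 12.5
47 end [-18.1  26.3 127.5 140.8  19.5 114.1] 12.5
[-33.982   37.8694  99.226   38.3615  69.4317   6.8302] [-34.44  33.89 105.32  38.62  67.97   5.16]
t 9.1 p [ 0.5353 -0.0262  0.1569] F [-1.1896  0.3027  0.0537] op 0.0023043351643912083
[-0.0665 -0.0371 -0.0056] [0. 0. 0.]
[-0.0647 -0.0338 -0.5056] [0. 0. 0.]
[-0.0629 -0.0304 -1.0056] [0. 0. 0.]
```

```bash
cat > s7.py <<'E'
import srch
from s4 import *
import ik as I
from scipy.optimize import brentq
# refit kinematics using settled states
from h import *
s=bot.read_state()
my=-.0225
def pose2(yaw,a,roll,op,mx,low,dy):
    R,t,F,h=pose(yaw,a,roll,op,0,mx,my+dy,low)
    for _ in range(8):
        d=mill(F,(mx,my),.12).min();F=F+[d,0,0];t=t+[d,0,0]
    d=mill(F,(mx,my),.12);k=d<d.min()+.0008
    return R,t,F,F[k][:,2].max()-.12,(F[k][:,1]-my)
for op in(0,.03):
 for yaw in(0,15,25,35,45):
  for a in(45,50,55):
   for roll in(0,10):
    for dy in(-.005,.0,.005):
     o=[]
     for mx in(.58,.6635):
        R,t,F,h,cy=pose2(yaw,a,roll,op,mx,.009,dy); q=I.ik(R,t);c,l,mm,f=clear(R,t,F,mx,my)
        o.append((c,mm,I.margin(q),h,cy.min(),cy.max(),q,t,l))
     if min(x[0] for x in o)>.002 and abs(o[0][4]+o[0][5])<.008: print(op,yaw,a,roll,dy,[(np.round(x[:6],3).tolist(),x[6].round(0).tolist(),x[7].round(3).tolist()) for x in o])
E
python3 s7.py
```

```text
0 0 45 0 -0.005 [([0.036, 0.036, -2.449, 0.022, -0.005, 0.002], [-25.0, 22.0, 142.0, 145.0, 31.0, -77.0], [0.53, -0.028, 0.149]), ([0.011, 0.036, 10.06, 0.022, -0.005, 0.002], [-20.0, 26.0, 130.0, 144.0, 24.0, -70.0], [0.613, -0.028, 0.149])]
0 0 45 0 0.0 [([0.036, 0.036, -2.523, 0.022, 0.0, 0.0], [-24.0, 22.0, 142.0, 146.0, 31.0, -78.0], [0.53, -0.022, 0.149]), ([0.011, 0.036, 9.998, 0.022, 0.0, 0.0], [-19.0, 26.0, 130.0, 145.0, 24.0, -71.0], [0.613, -0.022, 0.149])]
0 0 45 0 0.005 [([0.036, 0.036, -2.554, 0.022, -0.002, 0.005], [-23.0, 22.0, 143.0, 147.0, 31.0, -78.0], [0.53, -0.017, 0.149]), ([0.011, 0.036, 9.977, 0.022, -0.002, 0.005], [-18.0, 26.0, 130.0, 146.0, 24.0, -72.0], [0.613, -0.017, 0.149])]
0 0 50 0 -0.005 [([0.024, 0.024, 1.735, 0.021, -0.005, 0.002], [-23.0, 20.0, 138.0, 136.0, 22.0, -67.0], [0.531, -0.028, 0.15]), ([0.005, 0.024, 14.037, 0.021, -0.005, 0.002], [-19.0, 25.0, 126.0, 129.0, 15.0, -55.0], [0.614, -0.028, 0.15])]
0 0 50 0 0.0 [([0.024, 0.024, 1.667, 0.021, 0.0, 0.0], [-23.0, 20.0, 138.0, 138.0, 22.0, -67.0], [0.531, -0.022, 0.15]), ([0.005, 0.024, 13.977
[... 837 characters left out ...]
 0.024, 4.033, 0.024, -0.005, 0.003], [-31.0, 21.0, 136.0, 103.0, 28.0, -44.0], [0.531, -0.031, 0.151]), ([0.007, 0.024, 16.147, 0.024, -0.005, 0.003], [-25.0, 26.0, 124.0, 96.0, 25.0, -29.0], [0.615, -0.031, 0.151])]
0 15 50 10 0.0 [([0.025, 0.025, 3.808, 0.023, -0.007, 0.0], [-30.0, 21.0, 136.0, 104.0, 28.0, -44.0], [0.531, -0.026, 0.151]), ([0.007, 0.025, 15.946, 0.023, -0.007, 0.0], [-24.0, 26.0, 124.0, 97.0, 24.0, -30.0], [0.614, -0.026, 0.151])]
0.03 0 45 0 0.0 [([0.032, 0.032, -1.919, 0.022, -0.015, 0.015], [-24.0, 22.0, 142.0, 146.0, 31.0, -77.0], [0.534, -0.022, 0.149]), ([0.007, 0.032, 10.604, 0.022, -0.015, 0.015], [-19.0, 27.0, 129.0, 145.0, 23.0, -71.0], [0.617, -0.022, 0.149])]
```

Request:
carry_out:
  targets:
    - [-0.02,-0.01,-0.002,0,0,0]
    - [-0.06,-0.033,-0.005,0,0,0]
    - [-0.066,-0.037,-0.006,0,0,0]
    - [-0.066,-0.037,-0.1,0,0,0]
    - [-0.066,-0.036,-0.25,0,0,0]
    - [-0.065,-0.034,-0.45,0,0,0]
    - [-0.064,-0.033,-0.65,0,0,0]
    - [-0.063,-0.032,-0.85,0,0,0]
    - [-0.063,-0.03,-1,0,0,0]
    - [-0.063,-0.03,-1,0,0,0]
  jaw: -1

```text
time_s: 10.35
position: [0.5067, -0.1576, 0.3082]
tcp_rot: [[0.877, 0.473, 0.081], [0.315, -0.695, 0.646], [0.362, -0.541, -0.759]]
force: [-0.5, -0.3, -0.7]
opening: 0.002
```

```bash
python3 - <<'E'
from mv import *
import ik
S2=Rm(15,50,10)
for n in("scene","top"):cv2.imwrite(f"pics/{n}7.png",bot.capture(n))
a=cv2.imread("pics/scene7.png")[60:260,160:320];b=cv2.imread("pics/top7.png")[130:290,230:400]
f=lambda x:cv2.resize(x,(400,500),interpolation=cv2.INTER_CUBIC)
cv2.imwrite("pics/z7.png",np.hstack([f(a),f(b)]))
for p in [(.5,-.13,.36),(.51,-.03,.36),(.515,-.03,.25),(.515,-.03,.151)]: print(ik.ik(S2,np.array(p)).round(1))
print(bot.read_state()['joint_positions'])
rel([(.5,-.15,.36),(.505,-.08,.36),(.51,-.03,.36)],S2)
E
```

```text
[-47.1   1.9 114.8  46.   52.2  12.2]
[-32.8  -1.1 117.9  44.2  43.1  24.4]
[-32.3   7.8 129.6  67.3  30.8  -3.7]
[-32.3  20.  138.3 104.4  29.2 -46.1]
[-46.015   27.9672  87.3002  30.4528  92.944   11.1253]
t 10.45 p [ 0.5055 -0.1551  0.3064] F [ 0.1368 -0.2609 -0.157 ] op 0.005724880770116677
[ 0.0802 -0.1771 -0.1882] [-0.4008  0.254   0.0845]
[ 0.2126 -0.4075  0.041 ] [-0.4008  0.254   0.0845]
[ 0.3134 -0.5687  0.2053] [-0.4008  0.254   0.0845]
```

View pics/z7.png

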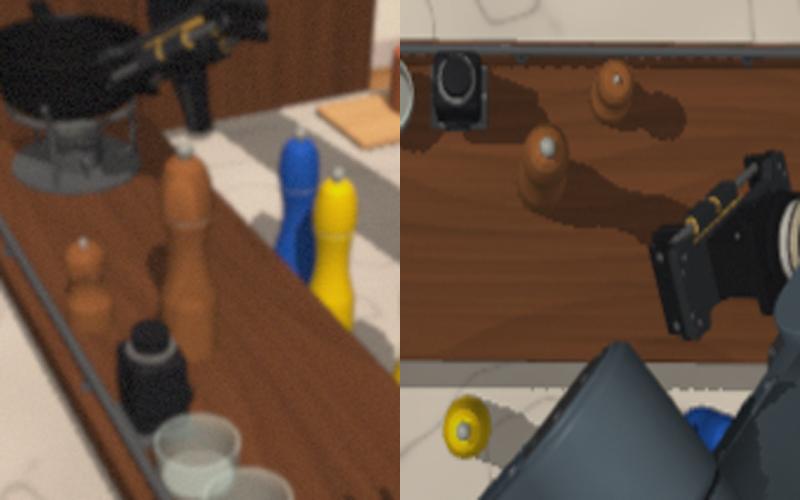

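Request:
carry_out:
  targets:
    - [0.02,-0.05,-0.05,-0.08,0.05,0.017]
    - [0.04,-0.1,-0.1,-0.16,0.1,0.034]
    - [0.06,-0.14,-0.15,-0.24,0.15,0.05]
    - [0.08,-0.177,-0.188,-0.32,0.2,0.067]
    - [0.12,-0.25,-0.11,-0.4,0.254,0.0845]
    - [0.17,-0.33,-0.04,-0.4008,0.254,0.0845]
    - [0.2126,-0.4075,0.041,-0.4008,0.254,0.0845]
    - [0.26,-0.49,0.12,-0.4008,0.254,0.0845]
    - [0.3134,-0.5687,0.2053,-0.4008,0.254,0.0845]
    - [0.3134,-0.5687,0.2053,-0.4008,0.254,0.0845]
    - [0.3134,-0.5687,0.2053,-0.4008,0.254,0.0845]
  jaw: -1

```text
time_s: 11.82
position: [0.5096, -0.0296, 0.3592]
tcp_rot: [[0.774, 0.127, 0.62], [0.028, -0.986, 0.167], [0.632, -0.112, -0.767]]
force: [0.0, 0.2, -0.0]
opening: 0.006
```

```bash
python3 - <<'E'
from mv import *
S2=Rm(15,50,10)
print(bot.read_state()['joint_positions'])
rel([(.512,-.03,.3),(.514,-.03,.25),(.516,-.03,.2),(.516,-.03,.152)],S2)
cv2.imwrite("pics/scene8.png",bot.capture("scene"))
E
```

```text
[-32.1291   2.7524 114.8654  44.6282  42.1116  24.2119]
t 11.825 p [ 0.5096 -0.0296  0.3592] F [ 0.0491  0.2232 -0.0399] op 0.006040609877621708
[-0.1779  0.0366  0.234 ] [-0.0004  0.0008  0.    ]
[-0.3282  0.0659  0.4319] [-0.0004  0.0008  0.    ]
[-0.4785  0.0952  0.6298] [-0.0004  0.0008  0.    ]
[-0.6302  0.1221  0.8138] [-0.0004  0.0008  0.    ]
```

View pics/scene8.png

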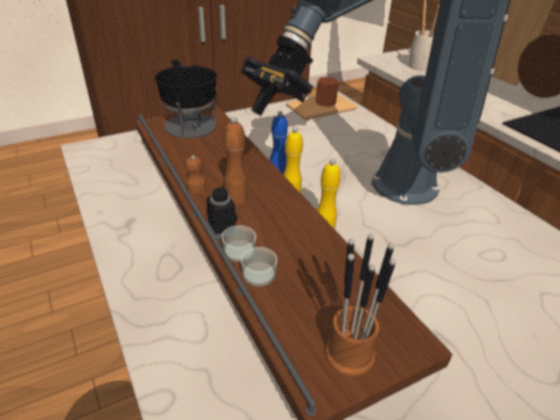

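Request:
carry_out:
  targets:
    - [-0.06,0.012,0.08,0,0,0]
    - [-0.12,0.024,0.16,0,0,0]
    - [-0.178,0.037,0.234,0,0,0]
    - [-0.25,0.05,0.33,0,0,0]
    - [-0.328,0.066,0.432,0,0,0]
    - [-0.4,0.08,0.53,0,0,0]
    - [-0.4785,0.095,0.63,0,0,0]
    - [-0.53,0.104,0.69,0,0,0]
    - [-0.58,0.113,0.755,0,0,0]
    - [-0.61,0.118,0.79,0,0,0]
    - [-0.63,0.122,0.814,0,0,0]
    - [-0.63,0.122,0.814,0,0,0]
    - [-0.63,0.122,0.814,0,0,0]
  jaw: -1

```text
time_s: 13.5
position: [0.5166, -0.0313, 0.1523]
tcp_rot: [[0.774, 0.125, 0.621], [0.027, -0.986, 0.166], [0.633, -0.112, -0.766]]
force: [0.6, -0.3, -0.2]
opening: -0.0
```

```bash
python3 - <<'E'
from mv import *
S2=Rm(15,50,10)
print(bot.read_state()['joint_positions'])
rel([(.526,-.027,.151),(.556,-.027,.151),(.606,-.027,.151),(.615,-.027,.151)],S2)
for n in("scene","wrist"):cv2.imwrite(f"pics/{n}9.png",bot.capture(n))
a=cv2.imread("pics/scene9.png")[60:260,160:320];b=cv2.imread("pics/wrist9.png")
f=lambda x:cv2.resize(x,(400,500),interpolation=cv2.INTER_CUBIC)
cv2.imwrite("pics/z9.png",np.hstack([f(a),f(b)]))
E
```

```text
[-31.6894  30.8822 128.9627 107.816   29.3655 -49.2796]
t 13.5 p [ 0.5166 -0.0313  0.1523] F [ 0.6479 -0.3263 -0.1521] op -0.00013712429121003593
[ 0.033  -0.0147  0.0375] [ 0.0005  0.0003 -0.0007]
[0.1491 0.0041 0.1306] [ 0.0005  0.0003 -0.0007]
[0.3426 0.0354 0.2858] [ 0.0005  0.0003 -0.0007]
[0.3775 0.041  0.3137] [ 0.0005  0.0003 -0.0007]
```

View pics/z9.png

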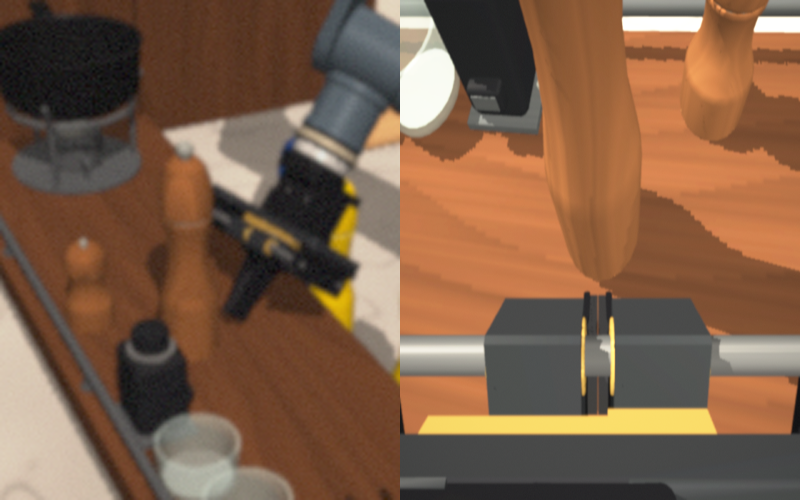

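Request:
carry_out:
  targets:
    - [0.016,-0.008,0.018,0,0,0]
    - [0.033,-0.015,0.037,0,0,0]
    - [0.043,-0.013,0.045,0,0,0]
    - [0.052,-0.0115,0.053,0,0,0]
    - [0.072,-0.0085,0.068,0,0,0]
    - [0.091,-0.005,0.084,0,0,0]
    - [0.11,-0.002,0.0995,0,0,0]
    - [0.13,0.001,0.115,0,0,0]
    - [0.149,0.004,0.1306,0,0,0]
    - [0.168,0.007,0.146,0,0,0]
    - [0.188,0.0105,0.1615,0,0,0]
    - [0.207,0.0135,0.177,0,0,0]
    - [0.226,0.0165,0.193,0,0,0]
    - [0.246,0.02,0.208,0,0,0]
    - [0.265,0.023,0.2235,0,0,0]
    - [0.284,0.026,0.239,0,0,0]
    - [0.304,0.029,0.255,0,0,0]
    - [0.304,0.029,0.255,0,0,0]
  jaw: -1

```text
time_s: 15.85
position: [0.5967, -0.0267, 0.1515]
tcp_rot: [[0.773, 0.126, 0.622], [0.027, -0.986, 0.166], [0.634, -0.111, -0.766]]
force: [-0.4, 0.1, 1.4]
opening: 0.006
```

```bash
python3 - <<'E'
from mv import *
S2=Rm(15,50,10)
rel([(.606,-.027,.151),(.61,-.027,.151),(.614,-.027,.151),(.618,-.027,.151)],S2)
for n in("scene","top"):cv2.imwrite(f"pics/{n}10.png",bot.capture(n))
a=cv2.imread("pics/scene10.png")[60:260,140:300];b=cv2.imread("pics/top10.png")[130:290,230:400]
f=lambda x:cv2.resize(x,(400,500),interpolation=cv2.INTER_CUBIC)
cv2.imwrite("pics/z10.png",np.hstack([f(a),f(b)]))
E
```

```text
t 15.85 p [ 0.5967 -0.0267  0.1515] F [-0.3945  0.142   1.4444] op 0.006016354737951708
[0.0344 0.0078 0.0304] [ 0.0004 -0.0005  0.    ]
[0.0498 0.0103 0.0428] [ 0.0004 -0.0005  0.    ]
[0.0653 0.0128 0.0553] [ 0.0004 -0.0005  0.    ]
[0.0808 0.0154 0.0677] [ 0.0004 -0.0005  0.    ]
```

View pics/z10.png

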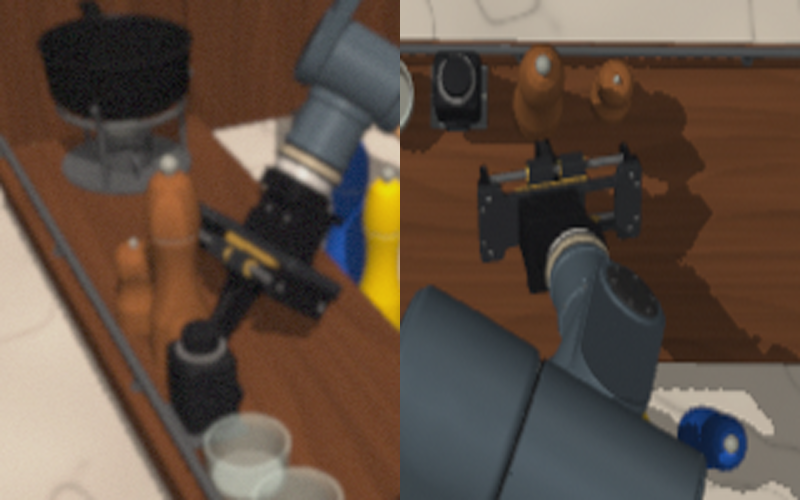

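Request:
carry_out:
  targets:
    - [0.008,0.001,0.006,0,0,0]
    - [0.016,0.0026,0.0125,0,0,0]
    - [0.024,0.004,0.019,0,0,0]
    - [0.032,0.005,0.025,0,0,0]
    - [0.04,0.0065,0.031,0,0,0]
    - [0.046,0.0075,0.036,0,0,0]
    - [0.046,0.0075,0.036,0,0,0]
  jaw: -1

```text
time_s: 16.82
position: [0.6085, -0.0267, 0.1517]
tcp_rot: [[0.773, 0.126, 0.622], [0.027, -0.986, 0.166], [0.634, -0.111, -0.765]]
force: [-0.0, -1.1, -0.0]
opening: 0.005
```

```bash
python3 - <<'E'
from mv import *
for n in("scene","top","wrist"):cv2.imwrite(f"pics/{n}11.png",bot.capture(n))
a=cv2.imread("pics/wrist11.png");b=cv2.imread("pics/top11.png")[130:210,240:325]
f=lambda x:cv2.resize(x,(400,500),interpolation=cv2.INTER_CUBIC)
cv2.imwrite("pics/z11.png",np.hstack([f(a),f(b)]))
print(ray("top",(290.8,150.5),.340))
E
```

```text
[ 0.6451 -0.0198  0.34  ]
```

View pics/z11.png

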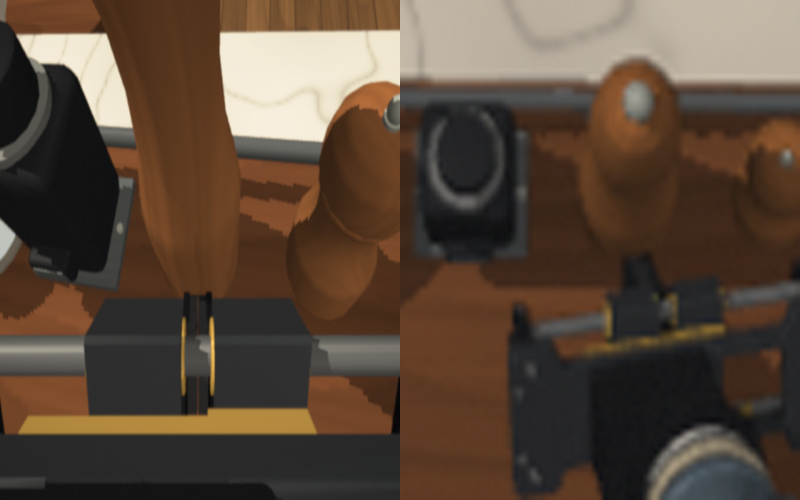

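Request:
carry_out:
  targets:
    - [0.004,0.0006,0.003,0,0,0]
    - [0.008,0.0012,0.006,0,0,0]
    - [0.012,0.002,0.009,0,0,0]
    - [0.0155,0.0025,0.0125,0,0,0]
    - [0.0155,0.0025,0.0125,0,0,0]
  jaw: -1

```text
time_s: 17.6
position: [0.6126, -0.0267, 0.1518]
tcp_rot: [[0.773, 0.126, 0.622], [0.027, -0.986, 0.166], [0.634, -0.111, -0.765]]
force: [-0.5, -0.3, -0.3]
opening: 0.006
```

Request:
carry_out:
  targets:
    - [0.004,0.0006,0.003,0,0,0]
    - [0.006,0.001,0.0045,0,0,0]
    - [0.008,0.0012,0.006,0,0,0]
  jaw: -1

```text
time_s: 17.98
position: [0.6146, -0.0267, 0.1518]
tcp_rot: [[0.773, 0.126, 0.622], [0.027, -0.986, 0.166], [0.634, -0.111, -0.765]]
force: [-1.2, 0.5, -1.1]
opening: 0.005
```

Request:
carry_out:
  targets:
    - [0.004,0.0006,0.003,0,0,0]
    - [0.006,0.001,0.0045,0,0,0]
  jaw: -1

```text
time_s: 18.23
position: [0.6161, -0.0268, 0.1518]
tcp_rot: [[0.773, 0.126, 0.622], [0.027, -0.986, 0.166], [0.634, -0.111, -0.765]]
force: [-2.8, 0.1, -0.1]
opening: 0.004
```

```bash
python3 - <<'E'
from mv import *
for n in("scene","top","wrist"):cv2.imwrite(f"pics/{n}12.png",bot.capture(n))
a=cv2.imread("pics/scene12.png")[80:240,150:280];b=cv2.imread("pics/top12.png")[130:210,240:325]
f=lambda x:cv2.resize(x,(400,500),interpolation=cv2.INTER_CUBIC)
cv2.imwrite("pics/z12.png",np.hstack([f(a),f(b)]))
E
```

```text
(no output)
```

View pics/z12.png

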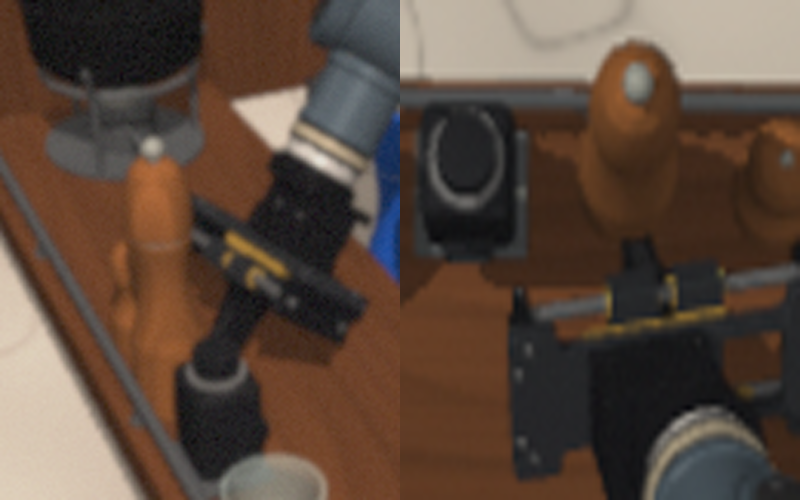

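Request:
carry_out:
  targets:
    - [0.004,0.0006,0.003,0,0,0]
    - [0.006,0.001,0.0045,0,0,0]
  jaw: -1

```text
time_s: 18.62
position: [0.6166, -0.0266, 0.1515]
tcp_rot: [[0.774, 0.126, 0.621], [0.027, -0.986, 0.166], [0.633, -0.111, -0.766]]
force: [-7.2, -1.3, 3.6]
opening: 0.006
```

Request:
carry_out:
  targets:
    - [0.004,0.0006,0.003,0,0,0]
    - [0.004,0.0006,0.003,0,0,0]
  jaw: -1

```text
time_s: 18.88
position: [0.6167, -0.0265, 0.1515]
tcp_rot: [[0.775, 0.125, 0.62], [0.027, -0.986, 0.165], [0.632, -0.111, -0.767]]
force: [-6.2, -0.1, 2.2]
opening: 0.005
```

Request:
carry_out:
  targets:
    - [-0.012,-0.002,-0.01,0,0,0]
    - [-0.04,-0.006,-0.032,0,0,0]
    - [-0.1,-0.016,-0.08,0,0,0]
    - [-0.16,-0.026,-0.13,0,0,0]
    - [-0.213,-0.0345,-0.171,0,0,0]
    - [-0.15,-0.045,-0.25,0,0,0]
    - [-0.05,-0.063,-0.37,0,0,0]
    - [0.1,-0.09,-0.55,0,0,0]
    - [0.25,-0.117,-0.735,0,0,0]
    - [0.4,-0.143,-0.92,0,0,0]
    - [0.4,-0.143,-0.92,0,0,0]
    - [0.4,-0.143,-0.92,0,0,0]
  jaw: -1

```text
time_s: 20.38
position: [0.5604, -0.0261, 0.346]
tcp_rot: [[0.775, 0.126, 0.619], [0.027, -0.986, 0.166], [0.631, -0.112, -0.767]]
force: [-0.3, 0.9, -0.4]
opening: 0.006
```

```bash
python3 - <<'E'
from mv import *
for n in("scene","top"):cv2.imwrite(f"pics/{n}13.png",bot.capture(n))
a=cv2.imread("pics/scene13.png")[80:240,150:280];b=cv2.imread("pics/top13.png")[130:230,220:350]
f=lambda x:cv2.resize(x,(400,500),interpolation=cv2.INTER_CUBIC)
g=lambda x:cv2.resize(x,(400,308),interpolation=cv2.INTER_CUBIC)
cv2.imwrite("pics/z13.png",np.hstack([f(a),np.vstack([g(b),np.zeros((192,400,3),np.uint8)])]))
s=bot.read_state();print(s['time_s'],s['position'],s['force'])
E
```

```text
20.475 [ 0.56   -0.026   0.3444] [-0.8835 -0.7671 -0.2018]
```

View pics/z13.png

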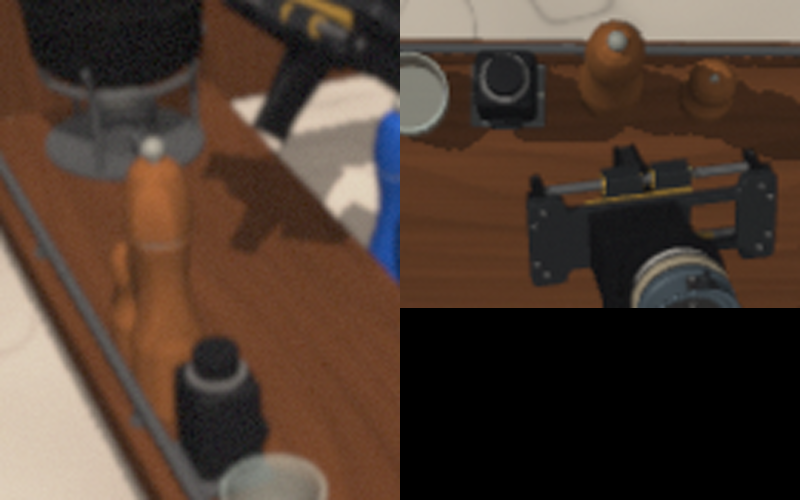

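View pics/scene13.png

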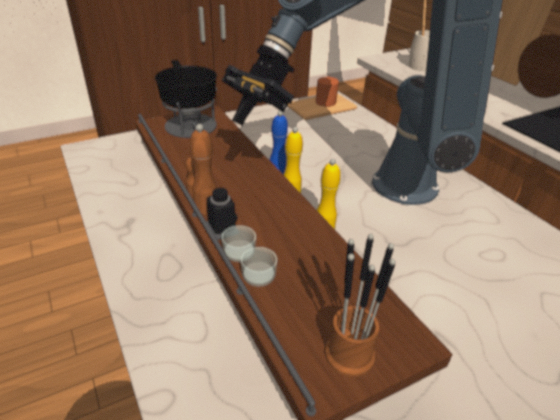

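View pics/top13.png

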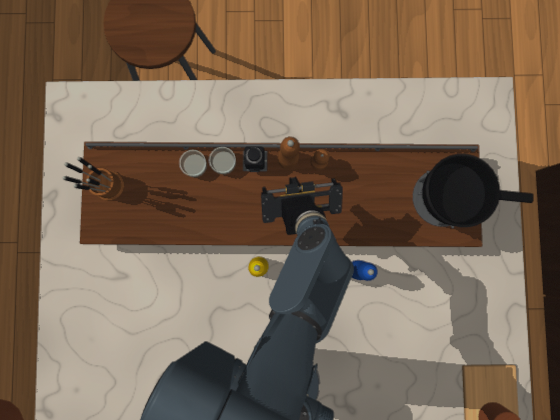

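Request:
carry_out:
  targets:
    - [0,0,-0.15,0,0,0]
    - [0,0,-0.35,0,0,0]
    - [0,0,-0.5,0,0,0]
    - [0,0,-0.5,0,0,0]
    - [0,0,-0.5,0,0,0]
    - [0,0,-0.5,0,0,0]
    - [0,0,-0.5,0,0,0]
    - [0,0,-0.5,0,0,0]
  jaw: -1

```text
time_s: 21.48
position: [0.4985, -0.0425, 0.4208]
tcp_rot: [[0.778, 0.125, 0.616], [0.026, -0.985, 0.168], [0.628, -0.115, -0.769]]
force: [-0.6, 1.0, 0.2]
opening: 0.004
```

```bash
python3 - <<'E'
from mv import *
T=bot.capture("top");S=bot.capture("scene");cv2.imwrite("pics/top14.png",T);cv2.imwrite("pics/scene14.png",S)
Ps=[]
for n in("top","scene"):
    i=bot.camera_info(n);Ps.append(np.array(i["camera_matrix"])@np.array(i["view"])[:3])
X=cv2.triangulatePoints(Ps[0],Ps[1],np.array([[290.5],[143.]]),np.array([[199.4],[127.4]]));X=(X[:3]/X[3]).ravel();print("nut",X)
x,y=X[:2];print("ledge x",(x-(.4136+.0179*y))-.15)
# stillness of neighbours: template shift
for n,a,b,boxes in(("top",cv2.imread("pics/top0.png"),T,dict(salt=(306,146,26,24),disp=(243,146,24,26),r1=(208,145,30,30),r2=(178,148,30,30),fork=(85,165,45,40),pot=(412,150,95,80),y1=(246,256,24,24))),("scene",cv2.imread("pics/scene0.png"),S,dict(disp=(205,186,32,48),r1=(220,226,38,34),y2=(285,125,18,22),y1=(318,158,24,60),pot=(155,65,62,70)))):
    for k,(u,v,w,h) in boxes.items():
        t=a[v:v+h,u:u+w];s=b[v-6:v+h+6,u-6:u+w+6];r=cv2.matchTemplate(s,t,cv2.TM_CCOEFF_NORMED);_,m,_,l=cv2.minMaxLoc(r);print(n,k,round(m,3),(l[0]-6,l[1]-6))
s=bot.read_state();print(s['time_s'],s['position'],s['qvel'],s['force'])
c=S[100:240,160:260];cv2.imwrite("pics/z14.png",cv2.resize(c,None,fx=4,fy=4,interpolation=cv2.INTER_CUBIC))
E
```

```text
nut [ 0.6644 -0.0195  0.3403]
ledge x 0.10117600507646549
top salt 0.635 (1, 0)
top disp 0.997 (0, 0)
top r1 1.0 (0, 0)
top r2 1.0 (0, 0)
top fork 0.998 (0, 0)
top pot 0.999 (0, 0)
top y1 1.0 (0, 0)
scene disp 0.977 (0, 0)
scene r1 0.998 (0, 0)
scene y2 0.785 (0, 0)
scene y1 0.861 (0, 1)
scene pot 0.938 (0, 0)
21.575 [ 0.4984 -0.0426  0.4211] [-0.1323 -0.2536 -0.0556 -0.062   0.1097 -0.0653] [-0.548  -1.6442 -0.536 ]
```

View pics/z14.png

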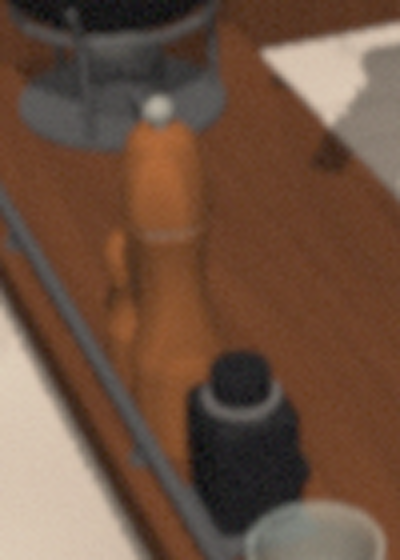

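```bash
python3 -c "
from rig import bot
print(bot.hand_in())"
```

```text
the job is handed in; nothing more can be done
None
```

The pepper mill now stands upright against the rail, between the dispenser and the salt mill. I never gripped or lifted it, and I handed the job in at about 21.6 s of the 58 s allowed.

**How it was pushed:** I used closed fingertips about 20 mm up the foot, in two strokes. The first came in from the right so the gripper's body cleared the yellow mills. The second ran straight in until the arm stopped moving forward at about 7 N. The hand was then drawn back and up, well clear.

**Last checks:**
- **Mill position:** the nut on top was measured at ledge x of about +101 mm, against +100 mm expected, and at 340 mm above the counter, as it was at the start.
- **Dispenser, ramekins, fork holder and fondue pot:** image matching showed zero shift.
- **Salt mill:** its automatic match was weak (0.64), probably because the pepper mill's shadow now falls on it. Read by eye, its nut was at the same pixel as before, about (322, 155).
- **Yellow mills:** the left one matched exactly from above but 1 px off in the scene view (0.86). The right one was hidden from above and matched only weakly in the scene view (0.79), with zero shift. Both were seen standing upright in their places.

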